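# Refill the tape dispenser on the drawing table

### The job

Refill the tape dispenser: clear every empty cardboard core out of its bays into the orange scrap tray, stand every roll of tape from the open drawer in a bay, one roll to a bay in any order, and then slide the spindle through both cheeks and all the rolls until its wooden grip sits against the cheek. Push the emptied drawer fully home until it clicks shut. Leave the drinks can, the camera and the cup of markers standing where they are.

Things in the scene. Friction and masses are not known exactly. Their poses are not given: they have to be found in the camera images.
- roll_a: Yellow roll of tape, 60 mm outside diameter, 38 mm wide, 26 mm bore right through, 70 g. Origin at its centre, y along the bore (x, z turn as it rolls). Starts standing on its rim in one of the drawer's three lanes, bore parallel to the drawer front, centre 42 mm above the table, 40 mm or more free before and behind it. Two or three rolls are present; an absent one reads None.
- roll_b: Blue-green roll of tape, 60 mm outside diameter, 38 mm wide, 26 mm bore right through, 70 g. Origin at its centre, y along the bore (x, z turn as it rolls). Starts standing on its rim in one of the drawer's three lanes, bore parallel to the drawer front, centre 42 mm above the table, 40 mm or more free before and behind it. Two or three rolls are present; an absent one reads None.
- roll_c: Pink roll of tape, 60 mm outside diameter, 38 mm wide, 26 mm bore right through, 70 g. Origin at its centre, y along the bore (x, z turn as it rolls). Starts standing on its rim in one of the drawer's three lanes, bore parallel to the drawer front, centre 42 mm above the table, 40 mm or more free before and behind it. Two or three rolls are present; an absent one reads None.
- core_a: Empty cardboard core, a plain brown tube 33 mm outside, 26 mm inside, 38 mm long, 15 g. Origin at its centre, y along the tube. Starts lying in one of the dispenser's bays on the base plate between the two strips, along the dispenser's y, centre 30 mm above the table. Two or three cores are present; an absent one reads None.
- core_b: Empty cardboard core, a plain brown tube 33 mm outside, 26 mm inside, 38 mm long, 15 g. Origin at its centre, y along the tube. Starts lying in one of the dispenser's bays on the base plate between the two strips, along the dispenser's y, centre 30 mm above the table. Two or three cores are present; an absent one reads None.
- core_c: Empty cardboard core, a plain brown tube 33 mm outside, 26 mm inside, 38 mm long, 15 g. Origin at its centre, y along the tube. Starts lying in one of the dispenser's bays on the base plate between the two strips, along the dispenser's y, centre 30 mm above the table. Two or three cores are present; an absent one reads None.
- scrap_tray: Open orange tray, fixed, 110 x 150 mm (x, y), 45 mm tall, walls and floor 4 mm. Origin at the middle of its underside.
- spindle: Straight aluminium rod, 12 mm thick, 194 mm long with a 10 mm taper at its tip, fixed in a square wooden grip 24 x 24 x 45 mm; 85 g in all. Origin on the axis at the shoulder where grip meets rod; x along the rod to the tip. It starts on the cutting mat between dispenser and drawer, lying on a flat of the grip, the rod sloping down 2 degrees to its tip.
- spindle_tip (a point): Tapered end of the spindle, on its axis, 194 mm from the shoulder.
- spindle_grip (a point): Middle of the spindle's wooden grip, on the axis, 22.5 mm behind the shoulder.
- spindle_mid (a point): Point on the spindle's axis 82 mm from the shoulder: it lies midway between the two cheeks when the grip's shoulder touches a cheek.
- dispenser: Tape dispenser, fixed: grey base 150 x 170 x 14 mm (x, y, z), toothed cutter strip 36 mm high near its front edge (x = -68 mm), two dark steel cheeks across y, 60 mm wide, 10 mm thick, tops 74 mm above the table, outer faces at y = +-82 mm, each with a 17 mm hole 50 mm above the table. Origin: middle of the underside, z up, y along the line of the holes, front to -x.
- axle_centre (a point): Point midway between the two cheeks on the line of their holes, 50 mm above the table.
- hole_left (a point): Centre of the bearing hole at the outer face of the cheek on the dispenser's +y side (the side towards the drawer unit, clear for threading from that side).
- hole_right (a point): Centre of the bearing hole at the outer face of the cheek on the dispenser's -y side.
- bay_0 (a point): Centre of a roll standing in the +y bay of the dispenser, 46 mm above the table, bore along the dispenser's y: it rests on its rim on two low strips (20 mm before and behind, tops 21 mm above the table), bore level with the holes. Bays are 45 mm wide or more, 48 mm apart, parted by fins 3 mm thick, 44 mm long (x), tops 32 mm above the table.
- bay_1 (a point): Centre of a roll standing in the middle bay of the dispenser, 46 mm above the table, bore along the dispenser's y: it rests on its rim on two low strips (20 mm before and behind, tops 21 mm above the table), bore level with the holes. Bays are 45 mm wide or more, 48 mm apart, parted by fins 3 mm thick, 44 mm long (x), tops 32 mm above the table.
- bay_2 (a point): Centre of a roll standing in the -y bay of the dispenser, 46 mm above the table, bore along the dispenser's y: it rests on its rim on two low strips (20 mm before and behind, tops 21 mm above the table), bore level with the holes. Bays are 45 mm wide or more, 48 mm apart, parted by fins 3 mm thick, 44 mm long (x), tops 32 mm above the table.
- drawer_unit: Low wooden drawer unit, fixed, 210 x 176 x 86 mm (x, y, z). Origin at the middle of the underside; its open face looks to its own -x, 105 mm from the origin, and the drawer runs along its x.
- drawer (a joint): Drawer of that unit, metres pulled out: 0 fully home, starts at 0.16 to 0.172, stop at 0.18. About 1 N of friction; a sprung catch resists with about 5 N from 12 to 5 mm before home, then clicks over and holds it home. Inside 152 mm wide, floor 12 mm above the table, side walls to 50 mm, fins (to 34 mm) between three lanes 51 mm apart.
- drawer_front (a point): Middle of the drawer front's outer face, 47 mm above the table. The white front is 8 mm thick, 176 mm wide, from 7 to 75 mm above the table, with a finger notch 66 mm wide in its upper edge, down to 62 mm. No knob: push on the face. Axes as the drawer unit's: it closes along +x.
- soda_can: Drinks can, 66 mm across and 115 mm tall, standing at the back; origin at the middle of its foot. A bystander.
- camera: Black camera, about 120 mm wide and 90 mm tall, lens towards the robot, standing at the back; origin under its body. A bystander.
- marker_cup: White cup full of markers, 80 mm across, about 140 mm tall with the markers, standing left of the drawer unit; origin at the middle of its foot. A bystander.
Not all that is in view belongs to the job. Leave any purple look-alike of the roll_c alone.

How it is judged:
By the outcome, as a careful person would: the job done as asked, in the order asked, and still so for the second after the job is handed in, with the robot touching nothing.
Of core_a, core_b, core_c only 2 to 3 are there at a start; the rules pass over those that are not, and their reading is None.
Of roll_a, roll_b, roll_c only 2 to 3 are there at a start; the rules pass over those that are not, and their reading is None.
At some moment in a run one of spindle may be knocked a few centimetres aside while the robot is not near it.
Once in a run the grip may slacken for a moment while it holds something.
It also fails if it takes over 210 s, if anything falls off the work surface, if the arm or the gripper's body presses on something with over 40 N, if the wrist force passes 120 N, or if a joint passes its speed limit or range.

### The arm

A 6-joint arm with a two-finger parallel gripper is mounted at the origin on the work surface. World frame = base frame: x ahead of the robot, y to its left, z up, the work surface at z = 0. Lengths are in m, angles in rad, forces in N, time in s.
With the tool pointing down it reaches from about 0.375 to 0.975 m from the base axis. Payload 3.8 kg.
Tool frame: the origin (TCP) lies at the very end of the fingers, on their centre line; the grasp point (between the pads) lies 19 mm behind it; z points along the fingers, y is the direction in which the jaws open and shut (so a half turn about z gives the same grasp; the last joint's range is limited). The gripper opens to 85 mm and grips with 20 to 120 N. Pads are 22 mm wide; open, the fingers measure 114 mm over their backs; the gripper's body (76 mm by 85 mm) begins 54 mm behind the grasp point. The pads swing forward as they close: fully open they stand 13 mm farther back than shut.
Start: joints at [1.305, 0.264, 1.604, -0, 1.274, -0.037], TCP at [0.153, 0.657, 0.192] pointing down, gripper open.
Joint ranges: [-2.63, 2.63], [-0.94, 2.18], [0.31, 2.57], [-1.31, 4.45], [0, 2.66], [-2.55, 2.55]. Speed limits (rad/s): [2.57, 2.57, 3.14, 3.14, 3.14, 3.14].

### API

Orientations are given as a rotation vector (axis times angle).
In Python, from workcell import status, read_camera, camera_info, order gives the robot as it stands.
- The arm moves only by the tool move_arm, never from a script. Its argument "deltas" is a list of rows, each a list of 3 entries, a list of its own where there are three numbers: the turn, a rotation vector about the world's x, y, z as a fraction of full scale, then the shift along the world's x, y, z as a fraction of full scale, then the closure, from -1 (fully open) to 1 (shut), so that 0 is half open. A call has 1 to 20 rows; each row is the pose to reach, as a shift and turn from the pose commanded when the call began; what a row does not reach only later rows make up. Full scale, the value 1, is 0.1 m for a shift and pi/2 rad for a turn. A row lasts 1/8 s, in which the tool goes at most 62.5 mm and 10.7 degrees, less where a joint would pass 70% of its speed; a pose out of reach is approached as far as the arm can. A call with a number of a shift or a turn outside -1 to 1 is refused whole. A call with a gripper value outside its range is refused whole. The fingers move at their own pace and stop on an object; "grip_force" is the grip in N (left out, the last holds). Time passes only in rows, so rows that repeat a pose let the fingers close. It gives the time, the measured TCP pose, the force and the opening at its end, in the units of the state.
- status.read_state(): the state, without advancing time (a new reading comes with each control period).
- read_camera(name): name is "scene" or "top" or "wrist"; returns (picture, depth): 420x560x3 uint8, red, green, blue; 420x560 float32, m along the optical axis (not along the pixel's ray), 0 where there is no reading.
- camera_info(name): a dict with "K" (3x3 intrinsics, pixels), "D" ([k1, k2, p1, p2, k3] as OpenCV has them; the pictures are not rectified), "R" (3x3) and "t" (3): a world point X has camera coordinates R X + t. Camera axes: x right, y down, z forward; pixel columns grow to the right and rows downward; lengths in m; the calibration is good to about 2 mm. A picture is of the moment at which its call begins: read the wrist's pose just before it. camera_info takes no time and is no camera call; for the wrist camera it gives the pose at the moment of the call.
- order.finish_job(): hands the job in, once; it reports no verdict.
The state is a dict: "time": time; "q": joint angles; "joint_vel": joint speeds; "joint_torque": joint torques, N m; "tool_pos": TCP position; "tcp_rot": TCP orientation; "wrist_force": force on the tool from outside, world axes, zero at the start; "torque": the same for the moment, N m; "width": opening from 0.0 (shut) to 1.0 (fully open).
Only numpy, scipy, OpenCV 4.12 (cv2) and the standard library are available. Lean on these libraries where they do the work, as an engineer would, in place of code of your own. Each camera call takes 0.05 s, during which the arm holds its last target. There are 200 camera calls.

## Working session

There is one attempt and no reset: what is moved stays moved. The work goes in short steps, Python scripts to look and compute and a tool call to move; the robot and the scene stay as the last step left them, time stands still between calls to the robot, and variables do not carry over. Pictures are saved under pics/ and viewed, about 12 in all and at most 16, crops included, and the job is handed in when it is done.

Besides the shell and the picture viewer there is one more tool, called after "Emit:" as name(argument=value, ...), one argument or row to a line, values as JSON. move_arm: Moves the arm, as the interface text tells. Its arguments: {"type":"object","properties":{"deltas":{"type":"array","items":{"type":"array"}},"grip_force":{"type":"number"}},"required":["deltas"]}

```bash
mkdir -p pics; ls; cat > h.py <<'E'
import numpy as np, cv2
from workcell import status, read_camera, camera_info, order
def snap(n,f=None):
    i=camera_info(n); p,d=read_camera(n)
    np.savez(f'{n}.npz',p=p,d=d,K=i['K'],D=i['D'],R=i['R'],t=i['t'])
    if f: cv2.imwrite('pics/'+f,p[:,:,::-1])
    return p,d
def pts(n):
    z=np.load(n+'.npz'); d=z['d']; h,w=d.shape
    uv=np.stack(np.meshgrid(np.arange(w),np.arange(h)),-1).reshape(-1,1,2).astype(float)
    xy=cv2.undistortPoints(uv,z['K'],z['D']).reshape(-1,2)
    c=np.c_[xy,np.ones(len(xy))]*d.reshape(-1,1)
    X=((c-z['t'])@z['R']).reshape(h,w,3); X[d==0]=np.nan
    return z['p'],X
E
python3 - <<'E'
from h import *
for n in('top','scene'): snap(n,n+'0.png')
print(status.read_state())
for n in('top','scene'):
    i=camera_info(n);print(n,i['K'],-np.array(i['R']).T@i['t'])
E
```

```text
pics
{'time': 0.1, 'q': array([ 1.30508161e+00,  2.64712785e-01,  1.60525739e+00, -4.54357946e-06,
        1.27369316e+00, -3.69124376e-02]), 'joint_vel': array([-1.77515111e-04, -1.03529930e-03, -4.28504951e-03,  7.88158114e-05,
       -2.29003238e-04, -7.17754343e-04]), 'joint_torque': array([-8.18374265e-04, -5.16711724e+01, -3.68589413e+01, -5.84097234e-05,
        6.39005870e-03,  1.46511138e-05]), 'tool_pos': array([0.15291263, 0.65668383, 0.19125226]), 'tcp_rot': array([-0.35858093, -3.12074986,  0.00321616]), 'wrist_force': array([0.2570916 , 0.07505453, 0.95356819]), 'torque': array([-0.06696759, -0.00017672, -0.01326532]), 'width': 0.9981364641766026}
top [[414.19180168   0.         277.46675439]
 [  0.         414.19180168 207.04632823]
 [  0.           0.           1.        ]] [0.43943118 0.10772228 1.18958292]
scene [[512.19675346   0.         277.65855188]
 [  0.         512.19675346 210.29846604]
 [  0.           0.           1.        ]] [ 1.31616747 -0.42149735  0.94398254]
```

View pics/top0.png

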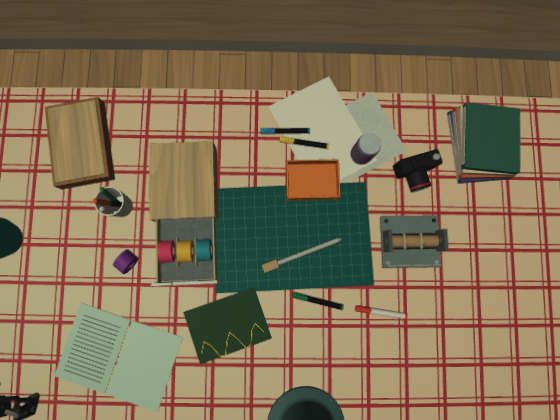

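View pics/scene0.png

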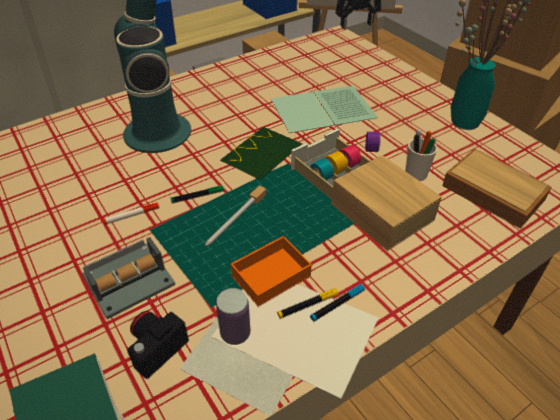

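```bash
python3 - <<'E'
from h import *
p,X=pts('top')
def W(u,v): print((u,v),np.round(X[v,u],4),p[v,u])
def rect(name,m,u0,u1,v0,v1):
    mm=np.zeros(m.shape,bool); mm[v0:v1,u0:u1]=m[v0:v1,u0:u1]
    P=X[mm]; r=cv2.minAreaRect(P[:,:2].astype(np.float32)); print(name,mm.sum(),np.round(r[0],4),np.round(r[1],4),round(r[2],2),'zmed',np.median(P[:,2]).round(4), 'mean',P.mean(0).round(4))
z=X[...,2]
rect('unit top',(z>.078)&(z<.095),140,225,130,225)
rect('drawer front',(z>.068)&(z<.08),140,225,270,295)
rect('disp base',(z>.008)&(z<.02),370,460,205,275)
rect('cheeks',(z>.068)&(z<.08),370,460,205,275)
rect('cheekL',(z>.068)&(z<.08),370,400,205,275)
rect('cheekR',(z>.068)&(z<.08),430,460,205,275)
rect('tray rim',(z>.038)&(z<.05),275,350,150,210)
rect('can top',(z>.105)&(z<.125),340,390,125,170)
hsv=cv2.cvtColor(p,cv2.COLOR_RGB2HSV)
for u0,u1,n in((157,176,'c'),(177,194,'a'),(195,213,'b')):
    rect('roll'+n,(z>.055)&(z<.08),u0,u1,235,270)
core=(z>.036)&(z<.055)
for u0,u1 in((392,407),(408,423),(424,439)): rect('core',core,u0,u1,228,254)
c=cv2.resize(p[200:285,370:465][:,:,::-1],None,fx=6,fy=6,interpolation=cv2.INTER_CUBIC); cv2.imwrite('pics/d1.png',c)
rect('grip',(z>.014)&(z<.035),255,285,250,280)
m=(z>.004)&(z<.035)
rect('spindle',m,255,345,230,280)
E
```

```text
unit top 4914 [0.6634 0.3467] [0.2116 0.1757] 3.25 zmed 0.0867 mean [0.6618 0.3453 0.0867]
drawer front 132 [0.3876 0.3303] [0.0083 0.1736] 3.44 zmed 0.0753 mean [0.3877 0.3308 0.0753]
disp base 2013 [ 0.5123 -0.3094] [0.157  0.2498] 2.65 zmed 0.0148 mean [ 0.509  -0.2983  0.0147]
cheeks 200 [ 0.5086 -0.301 ] [0.0604 0.1664] 1.58 zmed 0.0749 mean [ 0.51   -0.3049  0.0745]
cheekL 93 [ 0.508  -0.2233] [0.0572 0.0108] 0.84 zmed 0.0751 mean [ 0.5094 -0.2227  0.0746]
cheekR 107 [ 0.5107 -0.3774] [0.0604 0.0135] 2.24 zmed 0.0748 mean [ 0.5105 -0.3764  0.0744]
tray rim 308 [ 0.6798 -0.0155] [0.1113 0.1507] 1.96 zmed 0.0445 mean [ 0.679  -0.0139  0.0444]
can top 422 [ 0.764  -0.1622] [0.0611 0.0618] 0.31 zmed 0.1152 mean [ 0.7629 -0.1618  0.1148]
rollc 282 [0.4721 0.3876] [0.0555 0.038 ] 7.92 zmed 0.0675 mean [0.472  0.3874 0.0671]
rolla 287 [0.4736 0.3363] [0.0542 0.0379] 3.61 zmed 0.0685 mean [0.4728 0.3352 0.0673]
rollb 286 [0.4775 0.2851] [0.0546 0.0388] 2.26 zmed 0.068 mean [0.4768 0.2844 0.067 ]
core 121 [ 0.5117 -0.2579] [0.0401 0.0371] 84.94 zmed 0.0446 mean [ 0.5084 -0.2538  0.0444]
core 139 [ 0.5093 -0.299 ] [0.0283 0.0367] 0.81 zmed 0.0449 mean [ 0.509  -0.2985  0.0443]
core 154 [ 0.5141 -0.3502] [0.0368 0.043 ] 0.62 zmed 0.044 mean [ 0.5103 -0.3486  0.0437]
grip 149 [0.4387 0.0927] [0.0227 0.0646] 18.47 zmed 0.0248 mean [0.4368 0.0984 0.024 ]
spindle 1234 [0.4672 0.018 ] [0.1393 0.2562] 0.66 zmed 0.0058 mean [0.4655 0.02   0.0093]
```

View pics/d1.png

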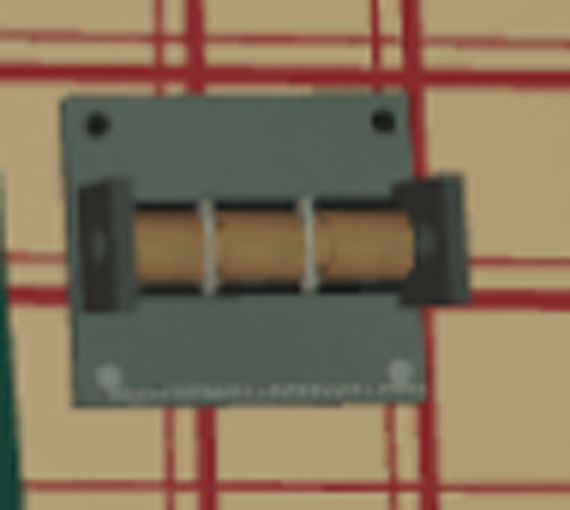

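Emit:
move_arm(
  deltas=[
    [[0,0,-0.28],[1,-0.2,0.6],-0.5],
    [[0,0,-0.28],[1,-0.2,0.6],-0.5],
    [[0,0,-0.28],[1,-0.2,0.6],-0.5],
    [[0,0,-0.28],[1,-0.2,0.6],-0.5],
  ],
  grip_force=40,
)

```text
time: 0.6
tool_pos: [0.2537, 0.637, 0.2522]
tcp_rot: [-1.031, -2.967, 0.001]
wrist_force: [-0.1, 0.1, 0.7]
width: 0.754
```

Emit:
move_arm(
  deltas=[
    [[0,0,-0.28],[1,-1,0],-0.5],
    [[0,0,-0.28],[1,-1,0],-0.5],
    [[0,0,-0.28],[1,-1,0],-0.5],
    [[0,0,-0.28],[1,-1,0],-0.5],
  ],
)

```text
time: 1.1
tool_pos: [0.3531, 0.5363, 0.2515]
tcp_rot: [-1.653, -2.671, 0.003]
wrist_force: [0.1, 0.6, -0.1]
width: 0.751
```

Emit:
move_arm(
  deltas=[
    [[0,0,-0.28],[1,-1,0],-0.5],
    [[0,0,-0.28],[1,-1,0],-0.5],
    [[0,0,-0.28],[1,-1,0],-0.5],
    [[0,0,-0.28],[1,-1,0],-0.5],
  ],
)

```text
time: 1.6
tool_pos: [0.4527, 0.4376, 0.2518]
tcp_rot: [-2.194, -2.248, 0.002]
wrist_force: [-0.1, 0.4, -0.4]
width: 0.749
```

Emit:
move_arm(
  deltas=[
    [[0,0,0],[-0.1,-1,0.3],-0.5],
    [[0,0,0],[-0.1,-1,0.3],-0.5],
    [[0,0,0],[-0.1,-1,0.3],-0.5],
    [[0,0,0],[-0.1,-1,0.3],-0.5],
  ],
)

```text
time: 2.1
tool_pos: [0.4422, 0.3391, 0.2823]
tcp_rot: [-2.192, -2.249, -0.001]
wrist_force: [0.1, 0.7, -0.2]
width: 0.752
```

```bash
python3 - <<'E'
from h import *
snap('wrist','w1.png'); p,X=pts('wrist')
s=status.read_state(); print(s['tool_pos'],s['tcp_rot']); i=camera_info('wrist'); print(-np.array(i['R']).T@i['t'])
z=X[...,2]
hsv=cv2.cvtColor(p,cv2.COLOR_RGB2HSV)
m=(z>.06)&(z<.074)&(abs(X[...,0]-.475)<.04)&(abs(X[...,1]-.34)<.09)
n,l,st,_=cv2.connectedComponentsWithStats(m.astype(np.uint8))
for k in range(1,n):
    if st[k,4]>100:
        P=X[l==k];r=cv2.minAreaRect(P[:,:2].astype(np.float32));print(st[k],np.round(r[0],4),np.round(r[1],4),r[2],p[l==k].mean(0).round(), P[:,2].max())
E
```

```text
[0.44221192 0.33904243 0.2818937 ] [-2.19236647e+00 -2.24888409e+00  5.92766160e-04]
[0.44104108 0.40726024 0.46303684]
[ 286  116   41   35 1278] [0.4713 0.3881] [0.0473 0.038 ] 4.4232001304626465 [190.  45.  64.] 0.07266918053852012
[ 286  161   39   33 1176] [0.4723 0.3363] [0.0466 0.038 ] 3.7862205505371094 [200. 145.  19.] 0.07285598420427997
[ 288  202   38   32 1091] [0.4764 0.2851] [0.0474 0.038 ] 4.134916305541992 [ 24. 110. 102.] 0.07271036386154954
```

View pics/w1.png

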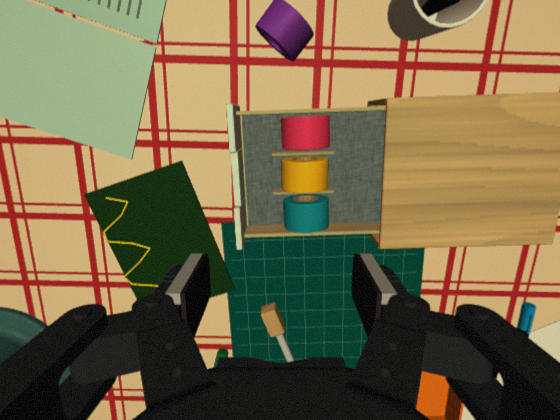

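Emit:
move_arm(
  deltas=[
    [[0,0,0],[0.35,-0.9,0],-0.5],
    [[0,0,0],[0.35,-0.9,0],-0.5],
  ],
)

```text
time: 2.4
tool_pos: [0.4781, 0.2475, 0.2814]
tcp_rot: [-2.193, -2.249, 0.002]
wrist_force: [0.6, -0.7, 0.4]
width: 0.749
```

Emit:
move_arm(
  deltas=[
    [[0,0,0],[0.35,-0.9,0],-0.5],
    [[0,0,0],[0.35,-0.9,0],-0.5],
  ],
)

```text
time: 2.65
tool_pos: [0.5137, 0.1567, 0.2815]
tcp_rot: [-2.194, -2.247, 0.002]
wrist_force: [0.0, -0.2, 0.5]
width: 0.749
```

Emit:
move_arm(
  deltas=[
    [[0,0,0],[0,-0.9,0],-0.5],
    [[0,0,0],[0,-0.9,0],-0.5],
  ],
)

```text
time: 2.9
tool_pos: [0.5133, 0.0663, 0.2815]
tcp_rot: [-2.195, -2.246, 0.002]
wrist_force: [-0.2, 0.3, 0.0]
width: 0.752
```

Emit:
move_arm(
  deltas=[
    [[0,0,0],[0,-0.9,0],-0.5],
    [[0,0,0],[0,-0.9,0],-0.5],
  ],
)

```text
time: 3.15
tool_pos: [0.5134, -0.0237, 0.2816]
tcp_rot: [-2.195, -2.246, 0.002]
wrist_force: [-0.6, -0.0, 0.3]
width: 0.749
```

Emit:
move_arm(
  deltas=[
    [[0,0,0],[0,-0.9,0],-0.5],
    [[0,0,0],[0,-0.9,0],-0.5],
  ],
)

```text
time: 3.4
tool_pos: [0.5136, -0.1139, 0.2815]
tcp_rot: [-2.195, -2.246, 0.001]
wrist_force: [0.3, 0.1, 1.0]
width: 0.749
```

Emit:
move_arm(
  deltas=[
    [[0,0,0],[0,-0.9,0],-0.5],
    [[0,0,0],[0,-0.9,0],-0.5],
  ],
)

```text
time: 3.65
tool_pos: [0.5138, -0.204, 0.2813]
tcp_rot: [-2.195, -2.246, 0.001]
wrist_force: [0.6, 0.4, 0.2]
width: 0.749
```

Emit:
move_arm(
  deltas=[
    [[0,0,0],[0,-0.9,0],-0.5],
    [[0,0,0],[0,-0.9,0],-0.5],
  ],
)

```text
time: 3.9
tool_pos: [0.5139, -0.2942, 0.281]
tcp_rot: [-2.195, -2.246, 0.001]
wrist_force: [0.1, -0.0, -0.7]
width: 0.751
```

Emit:
move_arm(
  deltas=[
    [[0,0,0],[0,-0.9,-0.5],-0.5],
    [[0,0,0],[0,-0.9,-0.5],-0.5],
    [[0,0,0],[0,-0.9,-0.5],-0.5],
    [[0,0,0],[0,-0.9,-0.5],-0.5],
  ],
)

```text
time: 4.4
tool_pos: [0.514, -0.3814, 0.2317]
tcp_rot: [-2.194, -2.247, -0.001]
wrist_force: [0.6, -0.3, 1.1]
width: 0.754
```

```bash
python3 - <<'E'
from h import *
snap('wrist','w2.png'); p,X=pts('wrist')
s=status.read_state(); print(s['tool_pos'],s['tcp_rot'])
z=X[...,2]
def comp(name,m):
    n,l,st,_=cv2.connectedComponentsWithStats(m.astype(np.uint8))
    for k in range(1,n):
        if st[k,4]>80:
            P=X[l==k];r=cv2.minAreaRect(P[:,:2].astype(np.float32));print(name,st[k],np.round(r[0],4),np.round(r[1],4),round(r[2],2),p[l==k].mean(0).round(),np.median(P[:,2]).round(4))
reg=(abs(X[...,0]-.51)<.1)&(abs(X[...,1]+.3)<.12)
comp('cheek',reg&(z>.068)&(z<.08))
comp('core',reg&(z>.034)&(z<.052)&(abs(X[...,1]+.3)<.07)&(abs(X[...,0]-.51)<.04))
comp('base',reg&(z>.009)&(z<.019))
E
```

```text
[ 0.51420907 -0.38137988  0.23259628] [-2.19410380e+00 -2.24820307e+00 -9.44624730e-04]
cheek [245   6  66  14 911] [ 0.5073 -0.2226] [0.0599 0.0105] 1.62 [57. 61. 55.] 0.0734
cheek [249 174  58  11 621] [ 0.5108 -0.3769] [0.0592 0.0101] 1.44 [63. 66. 54.] 0.0738
core [ 263   32   30   43 1236] [ 0.5077 -0.2516] [0.0308 0.0391] 1.23 [124.  89.  49.] 0.0436
core [ 264   83   29   37 1056] [ 0.5093 -0.2985] [0.0307 0.0369] 1.34 [126.  91.  50.] 0.0439
core [264 132  29  36 952] [ 0.5102 -0.3494] [0.0311 0.0381] 0.6 [126.  91.  50.] 0.0438
base [ 209   21   50  156 5815] [ 0.4606 -0.3006] [0.0521 0.1701] 1.63 [78. 89. 77.] 0.0138
base [ 298   21   49  156 6800] [ 0.5577 -0.2983] [0.0529 0.1699] 1.41 [78. 90. 77.] 0.0137
base [263  74  31   5 115] [ 0.5085 -0.2708] [0.0337 0.0041] 1.54 [103. 104.  86.] 0.0144
base [264 120  29   5 134] [ 0.5096 -0.3205] [0.0326 0.0044] 1.41 [87. 96. 81.] 0.0141
base [264 128  29   5 122] [ 0.5097 -0.3295] [0.0328 0.0045] 1.4 [92. 91. 71.] 0.014
```

View pics/w2.png

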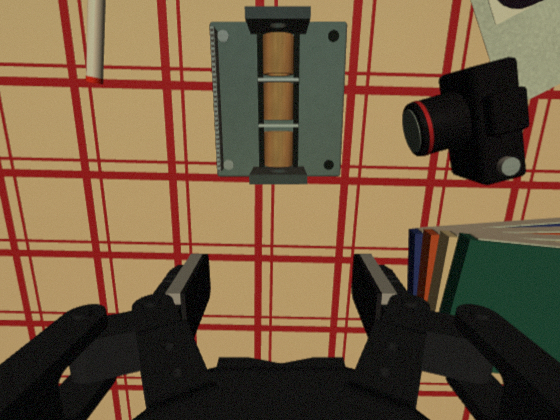

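Emit:
move_arm(
  deltas=[
    [[0,0,0],[-0.04,0.32,-1],-0.5],
    [[0,0,0],[-0.04,0.32,-1],-0.5],
    [[0,0,0],[-0.04,0.32,-1],-0.5],
  ],
  grip_force=30,
)

```text
time: 4.82
tool_pos: [0.5071, -0.3467, 0.1293]
tcp_rot: [-2.188, -2.244, 0.001]
wrist_force: [-0.3, 0.0, 1.3]
width: 0.752
```

Emit:
move_arm(
  deltas=[
    [[0,0,0],[0,0,-0.6],-0.5],
    [[0,0,0],[0,0,-0.9],-0.5],
    [[0,0,0],[0,0,-0.9],-0.5],
    [[0,0,0],[0,0,-0.9],-0.5],
  ],
)

```text
time: 5.32
tool_pos: [0.5116, -0.3523, 0.0459]
tcp_rot: [2.192, 2.243, 0.001]
wrist_force: [-0.2, -0.2, 0.2]
width: 0.747
```

Emit:
move_arm(
  deltas=[
    [[0,0,0],[0,0,-0.19],-0.5],
    [[0,0,0],[0,0,-0.19],-0.5],
    [[0,0,0],[0,0,-0.19],1],
    [[0,0,0],[0,0,-0.19],1],
    [[0,0,0],[0,0,-0.19],1],
    [[0,0,0],[0,0,-0.19],1],
    [[0,0,0],[0,0,-0.19],1],
    [[0,0,0],[0,0,-0.19],1],
  ],
)

```text
time: 6.32
tool_pos: [0.5091, -0.3506, 0.0235]
tcp_rot: [2.196, 2.246, -0.0]
wrist_force: [0.1, -1.3, 0.0]
width: -0.001
```

Emit:
move_arm(
  deltas=[
    [[0,0,0],[0,0,0.5],1],
    [[0,0,0],[0,0,1],1],
    [[0,0,0],[0,0,1],1],
    [[0,0,0],[0,0,1],1],
  ],
)

```text
time: 6.82
tool_pos: [0.5089, -0.3505, 0.1234]
tcp_rot: [2.196, 2.246, -0.0]
wrist_force: [-0.2, 0.3, -0.1]
width: 0.0
```

```bash
python3 - <<'E'
from h import *
p,d=snap('wrist'); q,_=snap('scene')
c=np.hstack([p[:420,100:460],cv2.resize(q[230:330,70:190],None,fx=4.2,fy=4.2)[:, :430]]); cv2.imwrite('pics/w3.png',c[:,:,::-1])
E
```

```text
(no output)
```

View pics/w3.png

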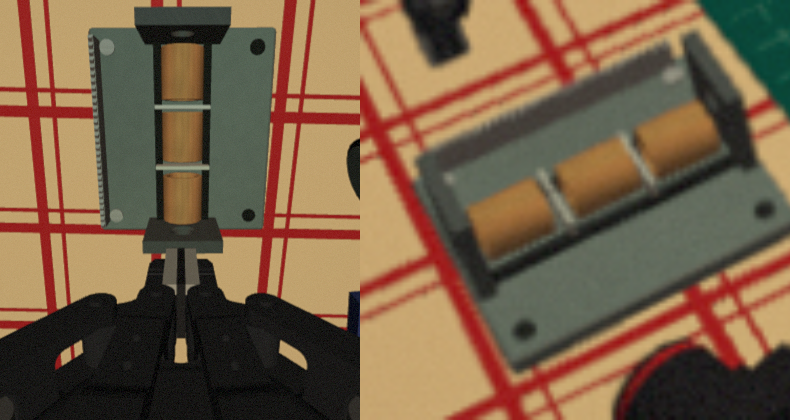

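Emit:
move_arm(
  deltas=[
    [[0,0,0],[0.01,0.01,0],-0.4],
    [[0,0,0],[0.01,0.01,-0.2],-0.4],
    [[0,0,0],[0.01,0.01,-0.6],-0.4],
    [[0,0,0],[0.01,0.01,-1],-0.4],
    [[0,0,0],[0.01,0.01,-1],-0.4],
    [[0,0,0],[0.01,0.01,-1],-0.4],
  ],
)

```text
time: 7.68
tool_pos: [0.5102, -0.3497, 0.0235]
tcp_rot: [-2.196, -2.246, 0.0]
wrist_force: [0.8, 0.1, -0.4]
width: 0.695
```

Emit:
move_arm(
  deltas=[
    [[0,0,0],[0,0,-0.02],0.2],
    [[0,0,0],[0,0,-0.02],0.2],
    [[0,0,0],[0,0,-0.02],0.2],
    [[0,0,0],[0,0,-0.02],0.2],
  ],
)

```text
time: 8.18
tool_pos: [0.5103, -0.3498, 0.022]
tcp_rot: [2.196, 2.246, 0.0]
wrist_force: [0.3, -0.7, 0.4]
width: 0.401
```

Emit:
move_arm(
  deltas=[
    [[0,0,0],[0,0,0],0.3],
    [[0,0,0],[0,0,0],0.3],
  ],
)

```text
time: 8.43
tool_pos: [0.5101, -0.3496, 0.0214]
tcp_rot: [-2.196, -2.246, 0.0]
wrist_force: [1.3, -0.3, -0.5]
width: 0.351
```

Emit:
move_arm(
  deltas=[
    [[0,0,0],[0,0,0],0.4],
    [[0,0,0],[0,0,0],0.4],
  ],
)

```text
time: 8.68
tool_pos: [0.5101, -0.3496, 0.0214]
tcp_rot: [-2.196, -2.246, 0.0]
wrist_force: [0.8, -0.5, 0.4]
width: 0.3
```

```bash
python3 - <<'E'
from h import *
p,d=snap('wrist'); q,_=snap('scene')
c=np.hstack([p[:420,100:460],cv2.resize(q[230:330,70:190],None,fx=4.2,fy=4.2)[:, :430]]); cv2.imwrite('pics/w4.png',c[:,:,::-1])
E
```

```text
(no output)
```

View pics/w4.png

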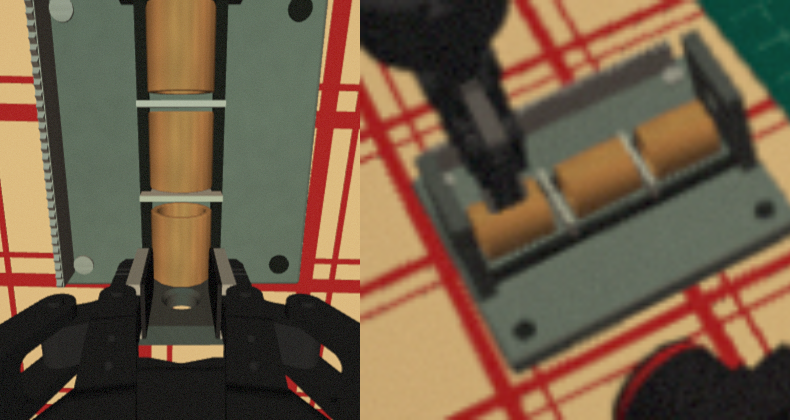

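```bash
python3 - <<'E'
from h import *
p,X=pts('wrist')
for u,v in((236,262),(242,255),(250,252),(240,280),(318,255),(325,262),(330,280),(281,250),(281,280),(281,300),(281,340),(232,258),(240,300)): print(u,v,X[v,u].round(4),p[v,u])
E
```

```text
236 262 [ 0.4922 -0.3388  0.0789] [114 109  92]
242 255 [ 0.4938 -0.3388  0.0718] [114 107  91]
250 252 [ 0.4969 -0.3388  0.0685] [23 27 22]
240 280 [ 0.4955 -0.3392  0.0933] [98 92 78]
318 255 [ 0.526 -0.338  0.072] [111 104  90]
325 262 [ 0.528  -0.3377  0.0796] [115 109  94]
330 280 [ 0.528  -0.3381  0.0938] [110 102  86]
281 250 [ 0.5106 -0.3472  0.0454] [164 123  69]
281 280 [ 0.5109 -0.3639  0.0458] [165 128  75]
281 300 [ 0.5113 -0.3784  0.0411] [68 74 61]
281 340 [ 0.5113 -0.3789  0.0738] [73 79 69]
232 258 [ 0.481  -0.3661  0.0145] [80 92 77]
240 300 [ 0.4958 -0.3454  0.0965] [32 28 28]
```

```bash
python3 - <<'E'
from h import *
p,X=pts('scene')
for u,v in((104,277),(104,275),(102,272),(104,270),(102,265),(100,262),(95,285),(100,285),(104,283),(110,280)): print(u,v,X[v,u].round(4),p[v,u])
s=status.read_state(); print(s['q'],s['tool_pos'])
E
```

```text
104 277 [ 0.5354 -0.353   0.0777] [33 36 35]
104 275 [ 0.534  -0.3514  0.082 ] [29 26 26]
102 272 [ 0.5525 -0.3547  0.1135] [30 23 32]
104 270 [ 0.5533 -0.3496  0.1175] [34 35 33]
102 265 [ 0.5749 -0.3519  0.1569] [42 41 40]
100 262 [ 0.5661 -0.3527  0.1579] [89 84 79]
95 285 [ 0.5383 -0.3766  0.0695] [39 39 33]
100 285 [ 0.5211 -0.3658  0.0432] [147 100  53]
104 283 [ 0.5225 -0.3564  0.0453] [152 104  57]
110 280 [ 0.5217 -0.342   0.0452] [160 108  58]
[-6.41107663e-01  3.14489208e-01  1.87772569e+00 -2.64816288e-06
  9.49526352e-01 -6.63640547e-01] [ 0.5100622  -0.34957428  0.02141496]
```

Emit:
move_arm(
  deltas=[
    [[0,0,0],[0,0,0.05],-0.3],
    [[0,0,0],[0,0,0.05],-0.3],
    [[0,0,0],[0,0,-0.2],-0.3],
    [[0,0,0],[0,0,-0.2],-0.3],
    [[0,0,0],[0,0,-0.3],-0.3],
    [[0,0,0],[0,0,-0.3],-0.3],
    [[0,0,0],[0,0,-0.3],-0.3],
  ],
)

```text
time: 9.65
tool_pos: [0.5104, -0.3498, -0.0081]
tcp_rot: [2.196, 2.246, 0.0]
wrist_force: [0.4, -0.9, -0.5]
width: 0.652
```

Emit:
move_arm(
  deltas=[
    [[0,0,0],[0,0,-0.1],-0.1],
    [[0,0,0],[0,0,-0.1],1],
    [[0,0,0],[0,0,-0.1],1],
    [[0,0,0],[0,0,-0.1],1],
    [[0,0,0],[0,0,-0.1],1],
    [[0,0,0],[0,0,-0.1],1],
  ],
)

```text
time: 10.4
tool_pos: [0.5105, -0.3499, -0.0182]
tcp_rot: [2.196, 2.246, 0.0]
wrist_force: [1.7, 0.1, 3.3]
width: 0.359
```

```bash
python3 - <<'E'
from h import *
p,d=snap('wrist'); p,X=pts('wrist')
z=X[...,2]; y=X[...,1]; x=X[...,0]
m=(abs(y+.339)<.003)&(z>.02)&(z<.2)
for s in(x<.51,x>.51): k=m&s; i=np.argmin(np.where(k,z,9)); print(X.reshape(-1,3)[i], np.percentile(z[k],[0,2,5]), x[k&(z<.08)].min(),x[k&(z<.08)].max())
E
```

```text
[ 0.4887092  -0.34056948  0.02000997] [0.02000997 0.02791468 0.03811627] 0.4400547332405995 0.5099993042332673
[ 0.51766782 -0.33842948  0.02003602] [0.02003602 0.03595457 0.0436367 ] 0.510004040746752 0.5620190143103346
```

Emit:
move_arm(
  deltas=[
    [[0,0,0],[0,0,0.5],1],
    [[0,0,0],[0,0,1],1],
    [[0,0,0],[0,0,1],1],
  ],
)

```text
time: 10.82
tool_pos: [0.513, -0.3517, 0.0863]
tcp_rot: [2.19, 2.241, 0.002]
wrist_force: [0.0, -0.5, -0.8]
width: 0.358
```

Emit:
move_arm(
  deltas=[
    [[0,0,0],[0,1,0],1],
    [[0,0,0],[0,1,0],1],
  ],
)

```text
time: 11.08
tool_pos: [0.508, -0.247, 0.0794]
tcp_rot: [-2.194, -2.243, 0.001]
wrist_force: [0.9, -0.2, 0.2]
width: 0.36
```

Emit:
move_arm(
  deltas=[
    [[0,0,0],[0.7,1,0],1],
    [[0,0,0],[0.7,1,0],1],
    [[0,0,0],[0.7,1,0],1],
  ],
)

```text
time: 11.45
tool_pos: [0.5805, -0.1457, 0.0797]
tcp_rot: [-2.189, -2.25, 0.001]
wrist_force: [-0.7, -0.9, -0.7]
width: 0.36
```

Emit:
move_arm(
  deltas=[
    [[0,0,0],[1,0.95,0],1],
    [[0,0,0],[1,0.95,0],1],
    [[0,0,0],[1,0.95,0],1],
    [[0,0,0],[1,0.95,0],1],
  ],
)

```text
time: 11.95
tool_pos: [0.6788, -0.0548, 0.0797]
tcp_rot: [-2.194, -2.246, 0.004]
wrist_force: [0.5, -1.0, -0.3]
width: 0.362
```

Emit:
move_arm(
  deltas=[
    [[0,0,0],[0,0,-0.5],1],
    [[0,0,0],[0,0,-0.95],1],
    [[0,0,0],[0,0,-0.95],1],
    [[0,0,0],[0,0,-0.95],-0.1],
    [[0,0,0],[0,0,-0.95],-0.1],
    [[0,0,0],[0,0,-0.95],-0.1],
    [[0,0,0],[0,0,-0.5],-0.1],
    [[0,0,0],[0,0,0],-0.1],
    [[0,0,0],[0,0,0],-0.1],
  ],
)

```text
time: 13.08
tool_pos: [0.6855, -0.0551, 0.0893]
tcp_rot: [2.189, 2.239, 0.012]
wrist_force: [-0.0, -0.2, -0.7]
width: 0.549
```

```bash
python3 - <<'E'
from h import *
p,d=snap('top')
print(status.read_state()['tool_pos'])
cv2.imwrite('pics/t2.png',cv2.resize(p[140:290,240:460],None,fx=3.5,fy=3.5)[:,:,::-1])
E
```

```text
[ 0.683233   -0.05485114  0.0861509 ]
```

View pics/t2.png

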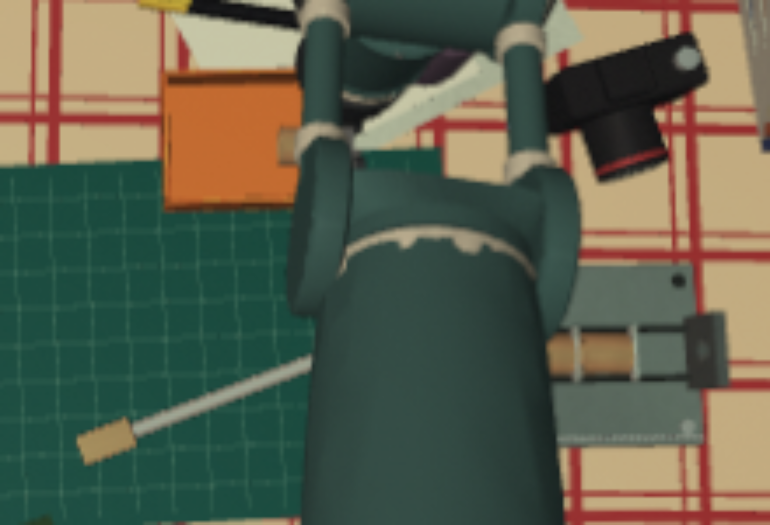

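Emit:
move_arm(
  deltas=[
    [[0,0,0],[-1,-0.95,0],-0.3],
    [[0,0,0],[-1,-0.95,0],-0.3],
    [[0,0,0],[-1,-0.95,0],-0.3],
  ],
)

```text
time: 13.5
tool_pos: [0.576, -0.151, 0.0797]
tcp_rot: [-2.197, -2.241, 0.004]
wrist_force: [-0.2, 0.2, -0.4]
width: 0.652
```

Emit:
move_arm(
  deltas=[
    [[0,0,0],[-0.71,-1,0],-0.3],
    [[0,0,0],[-0.71,-1,0],-0.3],
    [[0,0,0],[-0.71,-1,0],-0.3],
  ],
)

```text
time: 13.88
tool_pos: [0.507, -0.2518, 0.0807]
tcp_rot: [-2.201, -2.241, 0.001]
wrist_force: [0.4, 0.4, 0.1]
width: 0.648
```

Emit:
move_arm(
  deltas=[
    [[0,0,0],[0,-0.49,0],-0.3],
    [[0,0,0],[0,-0.49,0],-0.3],
    [[0,0,0],[0,-0.49,0],-0.3],
    [[0,0,0],[0,-0.49,-0.5],-0.3],
    [[0,0,0],[0,-0.49,-1],-0.3],
    [[0,0,0],[0,-0.49,-1],-0.3],
    [[0,0,0],[0,-0.49,-1],-0.3],
    [[0,0,0],[0,-0.49,-1],1],
    [[0,0,0],[0,-0.49,-1],1],
    [[0,0,0],[0,-0.49,-1],1],
    [[0,0,0],[0,-0.49,-1],1],
    [[0,0,0],[0,-0.49,-1],1],
    [[0,0,0],[0,-0.49,-0.5],1],
    [[0,0,0],[0,-0.49,0],1],
    [[0,0,0],[0,-0.49,0],1],
  ],
)

```text
time: 15.75
tool_pos: [0.5134, -0.3015, 0.0882]
tcp_rot: [2.188, 2.237, 0.004]
wrist_force: [0.6, 0.3, -0.6]
width: 0.357
```

Emit:
move_arm(
  deltas=[
    [[0,0,0],[0,1,0],1],
    [[0,0,0],[0,1,0],1],
  ],
)

```text
time: 16.0
tool_pos: [0.5081, -0.1969, 0.0811]
tcp_rot: [-2.196, -2.245, -0.0]
wrist_force: [-0.4, 0.5, 0.1]
width: 0.358
```

Emit:
move_arm(
  deltas=[
    [[0,0,0],[0.71,1,0],1],
    [[0,0,0],[0.71,1,0],1],
    [[0,0,0],[0.71,1,0],1],
  ],
)

```text
time: 16.38
tool_pos: [0.5818, -0.0953, 0.0814]
tcp_rot: [2.191, 2.251, 0.002]
wrist_force: [-0.1, 0.1, 0.7]
width: 0.356
```

Emit:
move_arm(
  deltas=[
    [[0,0,0],[1,0.87,0],1],
    [[0,0,0],[1,0.87,0],1],
    [[0,0,0],[1,0.87,0],1],
    [[0,0,0],[1,0.87,0],1],
  ],
)

```text
time: 16.88
tool_pos: [0.6791, -0.0123, 0.0806]
tcp_rot: [-2.195, -2.246, 0.003]
wrist_force: [-0.3, -0.2, -0.5]
width: 0.355
```

Emit:
move_arm(
  deltas=[
    [[0,0,0],[0,0,-0.5],1],
    [[0,0,0],[0,0,-0.95],1],
    [[0,0,0],[0,0,-0.95],1],
    [[0,0,0],[0,0,-0.95],-0.1],
    [[0,0,0],[0,0,-0.95],-0.1],
    [[0,0,0],[0,0,-0.95],-0.1],
    [[0,0,0],[0,0,-0.5],-0.1],
    [[0,0,0],[0,0,0],-0.1],
    [[0,0,0],[0,0,0],-0.1],
  ],
)

```text
time: 18.0
tool_pos: [0.6855, -0.0118, 0.0892]
tcp_rot: [2.189, 2.24, 0.013]
wrist_force: [0.5, -0.2, 1.1]
width: 0.552
```

Emit:
move_arm(
  deltas=[
    [[0,0,0],[-1,-0.9,0],-0.3],
    [[0,0,0],[-1,-0.9,0],-0.3],
    [[0,0,0],[-1,-0.9,0],-0.3],
  ],
)

```text
time: 18.38
tool_pos: [0.5763, -0.1032, 0.0805]
tcp_rot: [-2.197, -2.242, 0.003]
wrist_force: [0.2, -1.0, -0.1]
width: 0.65
```

Emit:
move_arm(
  deltas=[
    [[0,0,0],[-0.73,-1,0],-0.3],
    [[0,0,0],[-0.73,-1,0],-0.3],
    [[0,0,0],[-0.73,-1,0],-0.3],
  ],
)

```text
time: 18.75
tool_pos: [0.5055, -0.204, 0.0814]
tcp_rot: [2.201, 2.241, -0.001]
wrist_force: [0.2, -1.1, 0.2]
width: 0.645
```

Emit:
move_arm(
  deltas=[
    [[0,0,0],[0,-0.5,0],-0.3],
    [[0,0,0],[0,-0.5,0],-0.3],
    [[0,0,0],[0,-0.5,0],-0.3],
    [[0,0,0],[0,-0.5,-0.5],-0.3],
    [[0,0,0],[0,-0.5,-1],-0.3],
    [[0,0,0],[0,-0.5,-1],-0.3],
    [[0,0,0],[0,-0.5,-1],-0.3],
    [[0,0,0],[0,-0.5,-1],1],
    [[0,0,0],[0,-0.5,-1],1],
    [[0,0,0],[0,-0.5,-1],1],
    [[0,0,0],[0,-0.5,-1],1],
    [[0,0,0],[0,-0.5,-1],1],
    [[0,0,0],[0,-0.5,-0.5],1],
    [[0,0,0],[0,-0.5,0],1],
    [[0,0,0],[0,-0.5,0],1],
  ],
)

```text
time: 20.62
tool_pos: [0.5114, -0.2541, 0.0879]
tcp_rot: [2.189, 2.238, 0.005]
wrist_force: [0.6, 0.3, 0.0]
width: 0.36
```

Emit:
move_arm(
  deltas=[
    [[0,0,0],[0,1,0],1],
    [[0,0,0],[0,1,0],1],
  ],
)

```text
time: 20.88
tool_pos: [0.5061, -0.15, 0.0811]
tcp_rot: [-2.197, -2.245, -0.0]
wrist_force: [-0.1, 0.1, -0.3]
width: 0.362
```

Emit:
move_arm(
  deltas=[
    [[0,0,0],[0.73,1,0],1],
    [[0,0,0],[0.73,1,0],1],
    [[0,0,0],[0.73,1,0],1],
  ],
)

```text
time: 21.25
tool_pos: [0.5818, -0.0483, 0.0814]
tcp_rot: [2.191, 2.251, 0.002]
wrist_force: [-1.0, -0.5, -0.7]
width: 0.365
```

Emit:
move_arm(
  deltas=[
    [[0,0,0],[1,0.8,0],1],
    [[0,0,0],[1,0.8,0],1],
    [[0,0,0],[1,0.8,0],1],
    [[0,0,0],[1,0.8,0],1],
  ],
)

```text
time: 21.75
tool_pos: [0.6788, 0.0275, 0.0804]
tcp_rot: [-2.195, -2.245, 0.003]
wrist_force: [-0.0, 0.0, -0.6]
width: 0.359
```

Emit:
move_arm(
  deltas=[
    [[0,0,0],[0,0,-0.5],1],
    [[0,0,0],[0,0,-0.95],1],
    [[0,0,0],[0,0,-0.95],1],
    [[0,0,0],[0,0,-0.95],-0.1],
    [[0,0,0],[0,0,-0.95],-0.1],
    [[0,0,0],[0,0,-0.95],-0.1],
    [[0,0,0],[0,0,-0.5],-0.1],
    [[0,0,0],[0,0,0],-0.1],
    [[0,0,0],[0,0,0],-0.1],
  ],
)

```text
time: 22.88
tool_pos: [0.6855, 0.0286, 0.0892]
tcp_rot: [2.189, 2.24, 0.014]
wrist_force: [0.4, 0.5, 0.6]
width: 0.547
```

Emit:
move_arm(
  deltas=[
    [[0,0,0],[-1,0.86,0.2],-0.8],
    [[0,0,0],[-1,0.86,0.2],-0.8],
    [[0,0,0],[-1,0.86,0.2],-0.8],
  ],
  grip_force=50,
)

```text
time: 23.25
tool_pos: [0.577, 0.1165, 0.1015]
tcp_rot: [-2.192, -2.249, 0.001]
wrist_force: [0.9, -0.8, -0.4]
width: 0.898
```

Emit:
move_arm(
  deltas=[
    [[0,0,0],[-1,0.86,0],-0.8],
    [[0,0,0],[-1,0.86,0],-0.8],
    [[0,0,0],[-1,0.86,0],-0.8],
  ],
)

```text
time: 23.62
tool_pos: [0.4775, 0.2018, 0.1009]
tcp_rot: [-2.192, -2.249, 0.002]
wrist_force: [-0.3, 0.1, 0.1]
width: 0.896
```

Emit:
move_arm(
  deltas=[
    [[0,0,0],[-0.03,0.85,0],-0.8],
    [[0,0,0],[-0.03,0.85,0],-0.8],
    [[0,0,0],[-0.03,0.85,0],-0.8],
    [[0,0,0],[-0.03,0.85,-0.6],-0.8],
    [[0,0,0],[-0.03,0.85,-0.6],-0.8],
    [[0,0,0],[-0.03,0.85,-0.6],-0.8],
  ],
)

```text
time: 24.38
tool_pos: [0.4779, 0.2845, 0.0421]
tcp_rot: [2.197, 2.245, -0.0]
wrist_force: [0.7, -0.9, 1.6]
width: 0.904
```

```bash
python3 - <<'E'
from h import *
s=status.read_state(); print(s['tool_pos'],s['width'])
p,d=snap('scene'); w,_=snap('wrist')
c=np.hstack([cv2.resize(p[100:200,260:400],None,fx=3,fy=3)[:300],np.zeros((300,0,3),np.uint8),cv2.resize(p[225:310,220:325],(370,300))]); 
c=np.vstack([c[:, :790],np.zeros((0,790,3),np.uint8)]); cv2.imwrite('pics/s2.png',c[:,:,::-1])
p,X=pts('wrist'); z=X[...,2]
m=(z>.058)&(z<.074)&(abs(X[...,0]-.475)<.04)&(abs(X[...,1]-.34)<.09)
n,l,st,_=cv2.connectedComponentsWithStats(m.astype(np.uint8))
for k in range(1,n):
    if st[k,4]>100:
        P=X[l==k];r=cv2.minAreaRect(P[:,:2].astype(np.float32));print(st[k],np.round(r[0],4),np.round(r[1],4),r[2],p[l==k].mean(0).round())
E
```

```text
[0.47790032 0.28449998 0.04211137] 0.9040863709472713
[ 212    0  113   83 8548] [0.4718 0.386 ] [0.0496 0.0338] 3.390610694885254 [206.  52.  73.]
[ 217  109  104   84 7976] [0.4727 0.3366] [0.0496 0.0382] 3.048261880874634 [222. 166.  23.]
[ 228  211   97   80 6622] [0.4772 0.2854] [0.0498 0.0384] 4.438753128051758 [ 26. 124. 116.]
```

View pics/s2.png

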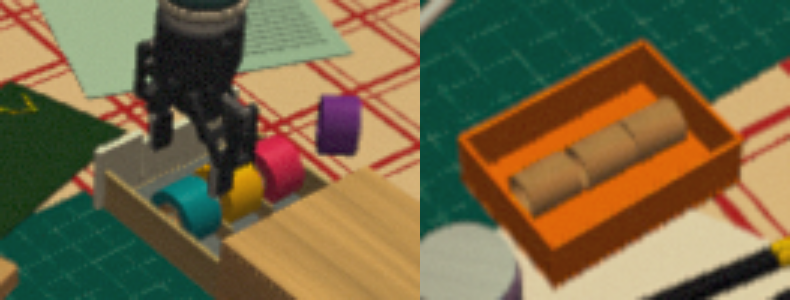

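Emit:
move_arm(
  deltas=[
    [[0,0,0],[0,0.01,-0.4],-0.8],
    [[0,0,0],[0,0.01,-0.68],-0.8],
    [[0,0,0],[0,0.01,-0.68],-0.8],
    [[0,0,0],[0,0.01,-0.68],-0.8],
    [[0,0,0],[0,0.01,-0.68],1],
    [[0,0,0],[0,0.01,-0.68],1],
    [[0,0,0],[0,0.01,-0.68],1],
    [[0,0,0],[0,0.01,-0.68],1],
    [[0,0,0],[0,0.01,-0.68],1],
  ],
)

```text
time: 25.6
tool_pos: [0.4795, 0.2875, -0.0237]
tcp_rot: [2.195, 2.245, 0.007]
wrist_force: [0.1, -1.2, 5.8]
width: 0.695
```

Emit:
move_arm(
  deltas=[
    [[0,0,0],[0,0,0.5],1],
    [[0,0,0],[0,0,1],1],
    [[0,0,0],[0,0,1],1],
    [[0,0,0],[0,0,1],1],
    [[0,0,0],[0,0,1],1],
  ],
)

```text
time: 26.22
tool_pos: [0.4757, 0.2856, 0.0719]
tcp_rot: [-2.196, -2.246, 0.004]
wrist_force: [-0.3, 0.3, -0.6]
width: 0.698
```

```bash
python3 - <<'E'
from h import *
s=status.read_state(); print(s['tool_pos'],s['width'])
w,_=snap('wrist'); p,X=pts('wrist'); z=X[...,2]
hsv=cv2.cvtColor(p,cv2.COLOR_RGB2HSV)
m=(hsv[...,0]>80)&(hsv[...,0]<100)&(hsv[...,1]>120)&(z>.08)&(z<.3)&(abs(X[...,1]-.28)<.05)
P=X[m]; print(m.sum(),P.min(0),P.max(0),np.percentile(P,[2,50,98],axis=0).round(4))
E
```

```text
[0.47572948 0.2856471  0.07191894] 0.6978043239433606
16637 [0.41538156 0.26473224 0.10792459] [0.5377844  0.30559885 0.20700581] [[0.4484 0.2741 0.116 ]
 [0.4764 0.2967 0.1602]
 [0.5036 0.3036 0.1672]]
```

Emit:
move_arm(
  deltas=[
    [[0,0,0],[0.17,-0.9,0],1],
    [[0,0,0],[0.17,-0.9,0],1],
  ],
)

```text
time: 26.52
tool_pos: [0.4929, 0.1943, 0.0717]
tcp_rot: [-2.195, -2.246, 0.005]
wrist_force: [0.1, 0.2, -0.4]
width: 0.695
```

Emit:
move_arm(
  deltas=[
    [[0,0,0],[0.17,-0.9,0],1],
    [[0,0,0],[0.17,-0.9,0],1],
  ],
)

```text
time: 26.78
tool_pos: [0.5101, 0.1038, 0.072]
tcp_rot: [-2.197, -2.244, 0.004]
wrist_force: [-0.3, 0.9, -1.0]
width: 0.698
```

Emit:
move_arm(
  deltas=[
    [[0,0,0],[0,-0.9,0],1],
    [[0,0,0],[0,-0.9,0],1],
  ],
)

```text
time: 27.02
tool_pos: [0.5097, 0.0139, 0.0719]
tcp_rot: [-2.197, -2.243, 0.004]
wrist_force: [0.1, 0.4, -0.6]
width: 0.694
```

Emit:
move_arm(
  deltas=[
    [[0,0,0],[0,-0.9,0],1],
    [[0,0,0],[0,-0.9,0],1],
  ],
)

```text
time: 27.28
tool_pos: [0.5098, -0.076, 0.0721]
tcp_rot: [-2.197, -2.243, 0.003]
wrist_force: [0.1, 1.4, 0.1]
width: 0.695
```

Emit:
move_arm(
  deltas=[
    [[0,0,0],[0,-0.9,0],1],
    [[0,0,0],[0,-0.9,0],1],
  ],
)

```text
time: 27.52
tool_pos: [0.51, -0.166, 0.0721]
tcp_rot: [-2.197, -2.243, 0.002]
wrist_force: [0.0, 0.7, -0.4]
width: 0.7
```

Emit:
move_arm(
  deltas=[
    [[0,0,0],[0,-0.9,0],1],
    [[0,0,0],[0,-0.9,0],1],
  ],
)

```text
time: 27.78
tool_pos: [0.5101, -0.256, 0.0721]
tcp_rot: [-2.197, -2.243, 0.002]
wrist_force: [0.3, 0.3, -0.2]
width: 0.694
```

Emit:
move_arm(
  deltas=[
    [[0,0,0],[0,-0.92,0],1],
    [[0,0,0],[0,-0.92,0],1],
    [[0,0,0],[0,-0.92,0],1],
    [[0,0,0],[0,-0.92,0],1],
  ],
)

```text
time: 28.28
tool_pos: [0.5101, -0.3445, 0.072]
tcp_rot: [-2.195, -2.244, -0.0]
wrist_force: [0.1, 0.1, -0.6]
width: 0.692
```

```bash
python3 - <<'E'
from h import *
s=status.read_state(); print(s['tool_pos'],s['tcp_rot'],s['width'])
w,_=snap('wrist'); p,X=pts('wrist'); z=X[...,2]
hsv=cv2.cvtColor(p,cv2.COLOR_RGB2HSV)
m=(hsv[...,0]>80)&(hsv[...,0]<100)&(hsv[...,1]>120)&(z>.08)&(z<.3)&(abs(X[...,1]+.35)<.05)
P=X[m]; print(m.sum(),np.percentile(P,[1,2,5,50,95,98,99],axis=0).round(4))
# face plane
F=P[(P[:,2]<.16)]; A=np.c_[F[:,[0,2]],np.ones(len(F))]; k=np.linalg.lstsq(A,F[:,1],rcond=None)[0]; print('face slope',k)
E
```

```text
[ 0.51014445 -0.34445811  0.07199006] [-2.19452490e+00 -2.24366935e+00 -2.01541147e-05] 0.6919312690917923
16659 [[ 0.4609 -0.3585  0.1135]
 [ 0.4827 -0.3555  0.1161]
 [ 0.4854 -0.3512  0.1238]
 [ 0.5108 -0.3335  0.1604]
 [ 0.5355 -0.327   0.1666]
 [ 0.538  -0.3268  0.1786]
 [ 0.5401 -0.3266  0.1911]]
face slope [ 0.01378968 -0.25036563 -0.30438547]
```

Emit:
move_arm(
  deltas=[
    [[0,0,0],[0,-0.02,0],1],
    [[0,0,0],[0,-0.02,-0.3],1],
    [[0,0,0],[0,-0.02,-0.6],1],
    [[0,0,0],[0,-0.02,-0.85],1],
    [[0,0,0],[0,-0.02,-0.93],1],
    [[0,0,0],[0,-0.02,-0.93],1],
    [[0,0,0],[0,-0.02,-0.93],1],
  ],
)

```text
time: 29.2
tool_pos: [0.512, -0.3478, -0.0186]
tcp_rot: [2.194, 2.246, 0.0]
wrist_force: [0.0, 0.4, -0.6]
width: 0.696
```

Emit:
move_arm(
  deltas=[
    [[0,0,0],[0,0,0],-0.6],
    [[0,0,0],[0,0,0],-0.6],
    [[0,0,0],[0,0,0],-0.6],
    [[0,0,0],[0,0,0.2],-0.6],
    [[0,0,0],[0,0,0.6],-0.6],
    [[0,0,0],[0,0,1],-0.6],
    [[0,0,0],[0,0,1],-0.6],
  ],
)

```text
time: 30.08
tool_pos: [0.5147, -0.3503, 0.087]
tcp_rot: [2.189, 2.239, 0.002]
wrist_force: [1.0, -0.0, -0.5]
width: 0.794
```

Emit:
move_arm(
  deltas=[
    [[0,0,0],[0,0.5,0.7],-0.6],
    [[0,0,0],[0,0.5,0.7],-0.6],
    [[0,0,0],[0,0.5,0.7],-0.6],
  ],
)

```text
time: 30.45
tool_pos: [0.5123, -0.2978, 0.1525]
tcp_rot: [2.192, 2.245, 0.001]
wrist_force: [0.3, -0.5, -1.3]
width: 0.796
```

```bash
python3 - <<'E'
from h import *
s=status.read_state(); print(s['tool_pos'],s['tcp_rot'],s['width'])
w,_=snap('top'); p,X=pts('top'); z=X[...,2]
hsv=cv2.cvtColor(p,cv2.COLOR_RGB2HSV)
w,_=snap('wrist'); c=w
q,_=snap('scene')
c=np.hstack([c[:420,100:460],cv2.resize(q[230:330,70:190],None,fx=4.2,fy=4.2)[:, :430]]); cv2.imwrite('pics/w5.png',c[:,:,::-1])
E
```

```text
[ 0.51233877 -0.29777308  0.15252753] [2.19162758e+00 2.24504228e+00 8.66452954e-04] 0.7963995780201781
```

View pics/w5.png

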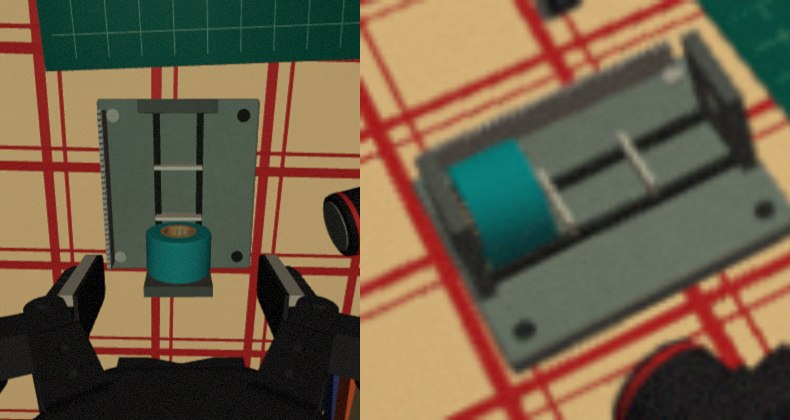

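Emit:
move_arm(
  deltas=[
    [[0,0,0],[0,0.9,0],-0.8],
    [[0,0,0],[0,0.9,0],-0.8],
  ],
)

```text
time: 30.85
tool_pos: [0.5093, -0.2059, 0.1478]
tcp_rot: [-2.194, -2.242, 0.002]
wrist_force: [-0.5, 0.3, -0.7]
width: 0.897
```

Emit:
move_arm(
  deltas=[
    [[0,0,0],[0,0.9,0],-0.8],
    [[0,0,0],[0,0.9,0],-0.8],
  ],
)

```text
time: 31.1
tool_pos: [0.5095, -0.1156, 0.1481]
tcp_rot: [-2.193, -2.244, 0.003]
wrist_force: [1.1, 0.0, -0.1]
width: 0.904
```

Emit:
move_arm(
  deltas=[
    [[0,0,0],[0,0.9,0],-0.8],
    [[0,0,0],[0,0.9,0],-0.8],
  ],
)

```text
time: 31.35
tool_pos: [0.5096, -0.0257, 0.1482]
tcp_rot: [-2.193, -2.245, 0.003]
wrist_force: [0.4, 0.3, -0.5]
width: 0.903
```

Emit:
move_arm(
  deltas=[
    [[0,0,0],[0,0.9,0],-0.8],
    [[0,0,0],[0,0.9,0],-0.8],
  ],
)

```text
time: 31.6
tool_pos: [0.5099, 0.0641, 0.1483]
tcp_rot: [-2.193, -2.246, 0.004]
wrist_force: [-0.3, -0.3, 0.7]
width: 0.9
```

Emit:
move_arm(
  deltas=[
    [[0,0,0],[-0.2,0.9,0],-0.8],
    [[0,0,0],[-0.2,0.9,0],-0.8],
  ],
)

```text
time: 31.85
tool_pos: [0.4896, 0.1538, 0.1482]
tcp_rot: [-2.194, -2.246, 0.005]
wrist_force: [0.0, -0.4, -0.2]
width: 0.901
```

Emit:
move_arm(
  deltas=[
    [[0,0,0],[-0.19,0.9,0],-0.8],
    [[0,0,0],[-0.19,0.9,0],-0.8],
  ],
)

```text
time: 32.1
tool_pos: [0.4707, 0.2437, 0.1483]
tcp_rot: [-2.194, -2.246, 0.005]
wrist_force: [0.5, -0.7, -0.4]
width: 0.902
```

Emit:
move_arm(
  deltas=[
    [[0,0,0],[0,0.94,-0.5],-0.8],
    [[0,0,0],[0,0.94,-0.5],-0.8],
    [[0,0,0],[0,0.94,-0.5],-0.8],
    [[0,0,0],[0,0.94,-1],-0.8],
    [[0,0,0],[0,0.94,-1],-0.8],
    [[0,0,0],[0,0.94,-1],-0.8],
  ],
)

```text
time: 32.85
tool_pos: [0.4726, 0.3355, 0.051]
tcp_rot: [2.197, 2.245, -0.001]
wrist_force: [0.1, 0.9, 0.3]
width: 0.902
```

```bash
cat >> h.py <<'E'
def rolls():
    s=status.read_state(); print(s['tool_pos'],s['width'])
    snap('wrist'); p,X=pts('wrist'); z=X[...,2]
    m=(z>.058)&(z<.074)&(abs(X[...,0]-.475)<.04)&(abs(X[...,1]-.34)<.09)
    n,l,st,_=cv2.connectedComponentsWithStats(m.astype(np.uint8))
    for k in range(1,n):
        if st[k,4]>100:
            P=X[l==k];r=cv2.minAreaRect(P[:,:2].astype(np.float32));print(st[k],np.round(r[0],4),np.round(r[1],4),r[2],p[l==k].mean(0).round())
E
python3 -c "from h import *; rolls()"
```

```text
[0.47255612 0.33551125 0.05096432] 0.9015466059277555
[ 231  105  100   82 7353] [0.472  0.3885] [0.0499 0.0381] 4.513707637786865 [194.  46.  65.]
[ 236  206   91   75 6104] [0.4734 0.3369] [0.0495 0.0384] 3.5252292156219482 [202. 145.  19.]
```

Emit:
move_arm(
  deltas=[
    [[0,0,0],[0,0.01,-0.4],-0.8],
    [[0,0,0],[0,0.01,-0.73],-0.8],
    [[0,0,0],[0,0.01,-0.73],-0.8],
    [[0,0,0],[0,0.01,-0.73],-0.8],
    [[0,0,0],[0,0.01,-0.73],1],
    [[0,0,0],[0,0.01,-0.73],1],
    [[0,0,0],[0,0.01,-0.73],1],
    [[0,0,0],[0,0.01,-0.73],1],
    [[0,0,0],[0,0.01,-0.73],1],
  ],
)

```text
time: 34.02
tool_pos: [0.4746, 0.3387, -0.0194]
tcp_rot: [2.195, 2.245, 0.008]
wrist_force: [-0.0, -0.2, 5.6]
width: 0.695
```

Emit:
move_arm(
  deltas=[
    [[0,0,0],[0,0,0.5],1],
    [[0,0,0],[0,0,1],1],
    [[0,0,0],[0,0,1],1],
    [[0,0,0],[0,0,1],1],
  ],
)

```text
time: 34.52
tool_pos: [0.4722, 0.3375, 0.0782]
tcp_rot: [2.196, 2.246, 0.002]
wrist_force: [-0.2, -0.1, -1.2]
width: 0.692
```

Emit:
move_arm(
  deltas=[
    [[0,0,0],[0.18,-0.9,0],1],
    [[0,0,0],[0.18,-0.9,0],1],
  ],
)

```text
time: 34.78
tool_pos: [0.4882, 0.2448, 0.0751]
tcp_rot: [-2.195, -2.245, 0.007]
wrist_force: [-0.3, 1.5, -1.9]
width: 0.695
```

Emit:
move_arm(
  deltas=[
    [[0,0,0],[0.19,-0.9,0],1],
    [[0,0,0],[0.19,-0.9,0],1],
  ],
)

```text
time: 35.02
tool_pos: [0.5074, 0.1545, 0.0752]
tcp_rot: [-2.197, -2.244, 0.006]
wrist_force: [0.2, 0.9, -1.5]
width: 0.696
```

Emit:
move_arm(
  deltas=[
    [[0,0,0],[0,-0.9,0],1],
    [[0,0,0],[0,-0.9,0],1],
  ],
)

```text
time: 35.28
tool_pos: [0.5068, 0.0647, 0.0752]
tcp_rot: [-2.197, -2.242, 0.006]
wrist_force: [1.1, -0.5, -1.9]
width: 0.693
```

Emit:
move_arm(
  deltas=[
    [[0,0,0],[0,-0.9,0],1],
    [[0,0,0],[0,-0.9,0],1],
  ],
)

```text
time: 35.52
tool_pos: [0.5069, -0.0249, 0.0754]
tcp_rot: [-2.196, -2.242, 0.005]
wrist_force: [-0.5, -0.5, -1.1]
width: 0.692
```

Emit:
move_arm(
  deltas=[
    [[0,0,0],[0,-0.9,0],1],
    [[0,0,0],[0,-0.9,0],1],
  ],
)

```text
time: 35.78
tool_pos: [0.5072, -0.1148, 0.0755]
tcp_rot: [-2.196, -2.242, 0.003]
wrist_force: [-0.7, -0.4, -0.2]
width: 0.696
```

Emit:
move_arm(
  deltas=[
    [[0,0,0],[0,-0.9,0],1],
    [[0,0,0],[0,-0.9,0],1],
  ],
)

```text
time: 36.02
tool_pos: [0.5074, -0.2047, 0.0755]
tcp_rot: [-2.197, -2.242, 0.003]
wrist_force: [0.3, 0.5, -0.8]
width: 0.698
```

Emit:
move_arm(
  deltas=[
    [[0,0,0],[0,-0.96,0],1],
    [[0,0,0],[0,-0.96,0],1],
    [[0,0,0],[0,-0.96,0],1],
    [[0,0,0],[0,-0.96,0],1],
    [[0,0,0],[0,-0.96,0],1],
  ],
)

```text
time: 36.65
tool_pos: [0.5085, -0.297, 0.0766]
tcp_rot: [-2.194, -2.246, 0.0]
wrist_force: [0.6, 1.0, -1.5]
width: 0.696
```

```bash
cat >> h.py <<'E'
def held(h0,h1,y0):
    s=status.read_state(); print(s['tool_pos'],s['tcp_rot'],s['width'])
    snap('wrist'); p,X=pts('wrist'); z=X[...,2]
    hsv=cv2.cvtColor(p,cv2.COLOR_RGB2HSV)
    m=(hsv[...,0]>=h0)&(hsv[...,0]<=h1)&(hsv[...,1]>150)&(z>.08)&(z<.22)&(abs(X[...,1]-y0)<.04)&(abs(X[...,0]-.51)<.04)
    P=X[m]; print(m.sum(),np.percentile(P,[1,5,50,95,98],axis=0).round(4))
E
python3 -c "from h import *; held(15,30,-.3)"
```

```text
[ 0.50850429 -0.29701828  0.07657091] [-2.19362723e+00 -2.24611651e+00  2.34683883e-04] 0.6962270716113035
18352 [[ 0.4808 -0.3116  0.1142]
 [ 0.4845 -0.3059  0.1238]
 [ 0.5089 -0.2859  0.1602]
 [ 0.5331 -0.279   0.1668]
 [ 0.5357 -0.2787  0.1868]]
```

Emit:
move_arm(
  deltas=[
    [[0,0,0],[0.01,-0.02,0],1],
    [[0,0,0],[0.01,-0.02,-0.3],1],
    [[0,0,0],[0.01,-0.02,-0.6],1],
    [[0,0,0],[0.01,-0.02,-0.85],1],
    [[0,0,0],[0.01,-0.02,-0.94],1],
    [[0,0,0],[0.01,-0.02,-0.94],1],
    [[0,0,0],[0.01,-0.02,-0.94],1],
  ],
)

```text
time: 37.58
tool_pos: [0.509, -0.2994, -0.0159]
tcp_rot: [-2.193, -2.245, 0.001]
wrist_force: [-3.9, 2.8, 2.5]
width: 0.697
```

Emit:
move_arm(
  deltas=[
    [[0,0,0],[0,0,0],-0.6],
    [[0,0,0],[0,0,0],-0.6],
    [[0,0,0],[0,0,0],-0.6],
    [[0,0,0],[0,0,0.2],-0.6],
    [[0,0,0],[0,0,0.6],-0.6],
    [[0,0,0],[0,0,1],-0.6],
    [[0,0,0],[0,0,1],-0.6],
  ],
)

```text
time: 38.45
tool_pos: [0.5139, -0.3031, 0.0897]
tcp_rot: [2.189, 2.239, 0.003]
wrist_force: [-0.4, -0.0, 0.4]
width: 0.801
```

Emit:
move_arm(
  deltas=[
    [[0,0,0],[0,0.9,0.7],-0.8],
    [[0,0,0],[0,0.9,0.7],-0.8],
    [[0,0,0],[0,0.9,0.7],-0.8],
  ],
)

```text
time: 38.83
tool_pos: [0.5119, -0.2093, 0.1567]
tcp_rot: [2.19, 2.246, 0.003]
wrist_force: [0.3, -0.8, -0.2]
width: 0.9
```

Emit:
move_arm(
  deltas=[
    [[0,0,0],[0,0.9,0],-0.8],
    [[0,0,0],[0,0.9,0],-0.8],
  ],
)

```text
time: 39.08
tool_pos: [0.5089, -0.1193, 0.1521]
tcp_rot: [-2.195, -2.245, 0.002]
wrist_force: [0.5, -0.1, -1.4]
width: 0.9
```

Emit:
move_arm(
  deltas=[
    [[0,0,0],[0,0.9,0],-0.8],
    [[0,0,0],[0,0.9,0],-0.8],
  ],
)

```text
time: 39.33
tool_pos: [0.5089, -0.029, 0.152]
tcp_rot: [-2.194, -2.246, 0.002]
wrist_force: [0.3, -0.8, -1.1]
width: 0.904
```

Emit:
move_arm(
  deltas=[
    [[0,0,0],[0,0.9,0],-0.8],
    [[0,0,0],[0,0.9,0],-0.8],
  ],
)

```text
time: 39.58
tool_pos: [0.5092, 0.0609, 0.152]
tcp_rot: [-2.194, -2.247, 0.002]
wrist_force: [-0.2, -0.9, -0.0]
width: 0.897
```

Emit:
move_arm(
  deltas=[
    [[0,0,0],[0,0.9,0],-0.8],
    [[0,0,0],[0,0.9,0],-0.8],
  ],
)

```text
time: 39.83
tool_pos: [0.5095, 0.1509, 0.152]
tcp_rot: [-2.194, -2.247, 0.002]
wrist_force: [-0.0, -0.2, -0.3]
width: 0.896
```

Emit:
move_arm(
  deltas=[
    [[0,0,0],[-0.2,0.9,0],-0.8],
    [[0,0,0],[-0.2,0.9,0],-0.8],
  ],
)

```text
time: 40.08
tool_pos: [0.4892, 0.2407, 0.1519]
tcp_rot: [-2.194, -2.247, 0.003]
wrist_force: [1.1, 0.0, -0.3]
width: 0.899
```

Emit:
move_arm(
  deltas=[
    [[0,0,0],[-0.18,0.9,0],-0.8],
    [[0,0,0],[-0.18,0.9,0],-0.8],
  ],
)

```text
time: 40.33
tool_pos: [0.4713, 0.3308, 0.1519]
tcp_rot: [-2.195, -2.247, 0.003]
wrist_force: [0.3, -0.7, -0.4]
width: 0.901
```

Emit:
move_arm(
  deltas=[
    [[0,0,0],[0,0.57,-0.5],-0.8],
    [[0,0,0],[0,0.57,-0.5],-0.8],
    [[0,0,0],[0,0.57,-0.5],-0.8],
    [[0,0,0],[0,0.57,-1],-0.8],
    [[0,0,0],[0,0.57,-1],-0.8],
    [[0,0,0],[0,0.57,-1],-0.8],
  ],
)

```text
time: 41.08
tool_pos: [0.4732, 0.3859, 0.0551]
tcp_rot: [2.197, 2.245, 0.002]
wrist_force: [0.2, 0.3, 0.7]
width: 0.901
```

```bash
python3 -c "from h import *; rolls(); p,d=snap('scene'); cv2.imwrite('pics/s3.png',np.hstack([cv2.resize(p[230:330,70:190],None,fx=4,fy=4)[:,:400],cv2.resize(p[140:240,230:330],None,fx=4,fy=4)])[:,:,::-1])"
```

```text
[0.47318524 0.38586422 0.05509244] 0.9011418847562307
[ 234  201   90   74 5913] [0.4727 0.3889] [0.05   0.0383] 5.08490514755249 [171.  39.  56.]
```

View pics/s3.png

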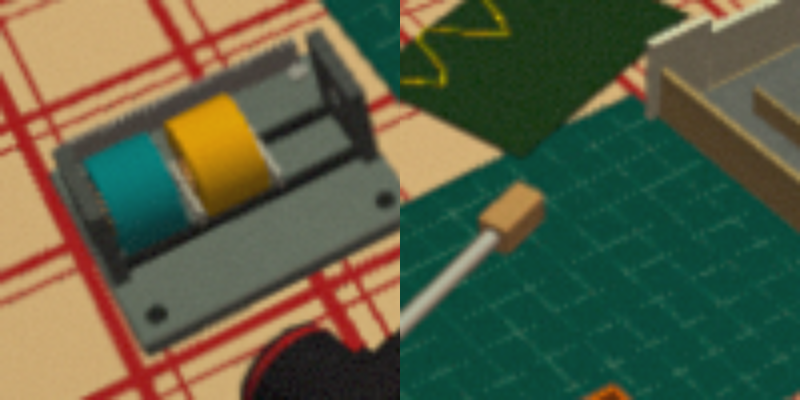

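Emit:
move_arm(
  deltas=[
    [[0,0,0],[0,0.027,-0.4],-0.8],
    [[0,0,0],[0,0.027,-0.75],-0.8],
    [[0,0,0],[0,0.027,-0.75],-0.8],
    [[0,0,0],[0,0.027,-0.75],-0.8],
    [[0,0,0],[0,0.027,-0.75],1],
    [[0,0,0],[0,0.027,-0.75],1],
    [[0,0,0],[0,0.027,-0.75],1],
    [[0,0,0],[0,0.027,-0.75],1],
    [[0,0,0],[0,0.027,-0.75],1],
  ],
)

```text
time: 42.3
tool_pos: [0.4745, 0.3907, -0.0182]
tcp_rot: [2.195, 2.246, 0.008]
wrist_force: [0.4, -1.1, 6.6]
width: 0.695
```

Emit:
move_arm(
  deltas=[
    [[0,0,0],[0,0,0.5],1],
    [[0,0,0],[0,0,1],1],
    [[0,0,0],[0,0,1],1],
    [[0,0,0],[0,0,1],1],
  ],
)

```text
time: 42.8
tool_pos: [0.4724, 0.3893, 0.0795]
tcp_rot: [2.196, 2.246, 0.003]
wrist_force: [0.3, 0.5, -0.7]
width: 0.694
```

Emit:
move_arm(
  deltas=[
    [[0,0,0],[0.18,-0.9,0],1],
    [[0,0,0],[0.18,-0.9,0],1],
  ],
)

```text
time: 43.05
tool_pos: [0.4884, 0.2963, 0.0762]
tcp_rot: [-2.196, -2.246, 0.007]
wrist_force: [0.9, -0.2, -0.5]
width: 0.689
```

Emit:
move_arm(
  deltas=[
    [[0,0,0],[0.17,-0.9,0],1],
    [[0,0,0],[0.17,-0.9,0],1],
  ],
)

```text
time: 43.3
tool_pos: [0.5054, 0.206, 0.0763]
tcp_rot: [-2.197, -2.244, 0.007]
wrist_force: [-0.2, -1.1, -0.7]
width: 0.691
```

Emit:
move_arm(
  deltas=[
    [[0,0,0],[0,-0.9,0],1],
    [[0,0,0],[0,-0.9,0],1],
  ],
)

```text
time: 43.55
tool_pos: [0.5049, 0.1162, 0.0763]
tcp_rot: [-2.197, -2.243, 0.006]
wrist_force: [0.0, 0.2, -0.6]
width: 0.692
```

Emit:
move_arm(
  deltas=[
    [[0,0,0],[0,-0.9,0],1],
    [[0,0,0],[0,-0.9,0],1],
  ],
)

```text
time: 43.8
tool_pos: [0.505, 0.0266, 0.0765]
tcp_rot: [-2.197, -2.243, 0.005]
wrist_force: [-0.4, -0.0, -0.5]
width: 0.691
```

Emit:
move_arm(
  deltas=[
    [[0,0,0],[0,-0.9,0],1],
    [[0,0,0],[0,-0.9,0],1],
  ],
)

```text
time: 44.05
tool_pos: [0.5052, -0.0632, 0.0767]
tcp_rot: [-2.197, -2.243, 0.004]
wrist_force: [-0.2, 1.2, -0.9]
width: 0.694
```

Emit:
move_arm(
  deltas=[
    [[0,0,0],[0,-0.9,0],1],
    [[0,0,0],[0,-0.9,0],1],
  ],
)

```text
time: 44.3
tool_pos: [0.5054, -0.1531, 0.0767]
tcp_rot: [-2.197, -2.242, 0.003]
wrist_force: [0.0, -0.4, -1.2]
width: 0.697
```

Emit:
move_arm(
  deltas=[
    [[0,0,0],[0,-0.99,0],1],
    [[0,0,0],[0,-0.99,0],1],
    [[0,0,0],[0,-0.99,0],1],
    [[0,0,0],[0,-0.99,0],1],
    [[0,0,0],[0,-0.99,0],1],
  ],
)

```text
time: 44.92
tool_pos: [0.5065, -0.2484, 0.0776]
tcp_rot: [-2.194, -2.246, 0.0]
wrist_force: [0.4, 1.4, -1.5]
width: 0.695
```

```bash
python3 -c "from h import *; held(165,180,-.25)"
```

```text
[ 0.50648404 -0.24835894  0.07763277] [-2.19357965e+00 -2.24631620e+00  3.97711019e-04] 0.6946341030835524
16421 [[ 0.4789 -0.2632  0.1141]
 [ 0.4825 -0.2583  0.1249]
 [ 0.5072 -0.239   0.1611]
 [ 0.5311 -0.2304  0.1666]
 [ 0.5335 -0.2301  0.167 ]]
```

Emit:
move_arm(
  deltas=[
    [[0,0,0],[0.01,-0.025,0],1],
    [[0,0,0],[0.01,-0.025,-0.3],1],
    [[0,0,0],[0.01,-0.025,-0.6],1],
    [[0,0,0],[0.01,-0.025,-0.85],1],
    [[0,0,0],[0.01,-0.025,-0.94],1],
    [[0,0,0],[0.01,-0.025,-0.94],1],
    [[0,0,0],[0.01,-0.025,-0.94],1],
  ],
)

```text
time: 45.85
tool_pos: [0.5078, -0.2516, -0.0148]
tcp_rot: [-2.195, -2.246, -0.0]
wrist_force: [-3.4, 3.3, 6.3]
width: 0.696
```

Emit:
move_arm(
  deltas=[
    [[0,0,0],[0,0,0],-0.6],
    [[0,0,0],[0,0,0],-0.6],
    [[0,0,0],[0,0,0],-0.6],
    [[0,0,0],[0,0,0.2],-0.6],
    [[0,0,0],[0,0,0.6],-0.6],
    [[0,0,0],[0,0,1],-0.6],
    [[0,0,0],[0,0,1],-0.6],
  ],
)

```text
time: 46.72
tool_pos: [0.5115, -0.2544, 0.0889]
tcp_rot: [2.19, 2.24, 0.004]
wrist_force: [0.5, 0.5, -0.2]
width: 0.797
```

Emit:
move_arm(
  deltas=[
    [[0,0,0],[0,-0.6,1],-0.6],
    [[0,0,0],[0,-0.6,1],-0.6],
    [[0,0,0],[0,-0.6,1],-0.6],
    [[0,0,0],[0,-0.6,1],-0.6],
  ],
)

```text
time: 47.22
tool_pos: [0.5073, -0.312, 0.183]
tcp_rot: [-2.195, -2.244, 0.0]
wrist_force: [0.2, 1.2, 0.1]
width: 0.797
```

```bash
python3 - <<'E'
from h import *
s=status.read_state(); print(s['tool_pos'],s['tcp_rot'])
snap('wrist'); p,X=pts('wrist'); z=X[...,2]
reg=(abs(X[...,0]-.51)<.06)&(abs(X[...,1]+.3)<.12)
hsv=cv2.cvtColor(p,cv2.COLOR_RGB2HSV)
for n,(a,b) in dict(c=(165,180),a=(15,30),b=(80,100)).items():
    m=reg&(hsv[...,0]>=a)&(hsv[...,0]<=b)&(hsv[...,1]>150)&(z>.06)&(z<.09); P=X[m]; r=cv2.minAreaRect(P[:,:2].astype(np.float32)); print(n,m.sum(),np.round(r[0],4),np.round(r[1],4),r[2],np.percentile(P[:,2],[50,95,99]))
m=reg&(z>.0705)&(z<.08)&(hsv[...,1]<90)
n,l,st,_=cv2.connectedComponentsWithStats(m.astype(np.uint8))
for k in range(1,n):
    if st[k,4]>100: P=X[l==k];r=cv2.minAreaRect(P[:,:2].astype(np.float32));print('cheek',np.round(r[0],4),np.round(r[1],4),r[2],np.median(P[:,2]))
p,d=snap('top'); cv2.imwrite('pics/t3.png',cv2.resize(p[180:300,240:400],None,fx=4.5,fy=4.5)[:,:,::-1])
E
```

```text
[ 0.50733247 -0.31195016  0.18295877] [-2.19533223e+00 -2.24423966e+00  2.66004839e-04]
c 2512 [ 0.5081 -0.2534] [0.0514 0.037 ] 3.314063310623169 [0.07168144 0.07488854 0.07557702]
a 2309 [ 0.5089 -0.3013] [0.051  0.0379] 2.432292938232422 [0.07140711 0.07475405 0.07542689]
b 2097 [ 0.5102 -0.35  ] [0.0517 0.0378] 1.134972333908081 [0.07125844 0.0746769  0.07522214]
cheek [ 0.5073 -0.223 ] [0.0597 0.0102] 1.3568260669708252 0.07374693270189948
cheek [ 0.5111 -0.3764] [0.0591 0.0101] 1.7444992065429688 0.0737207061502964
```

View pics/t3.png

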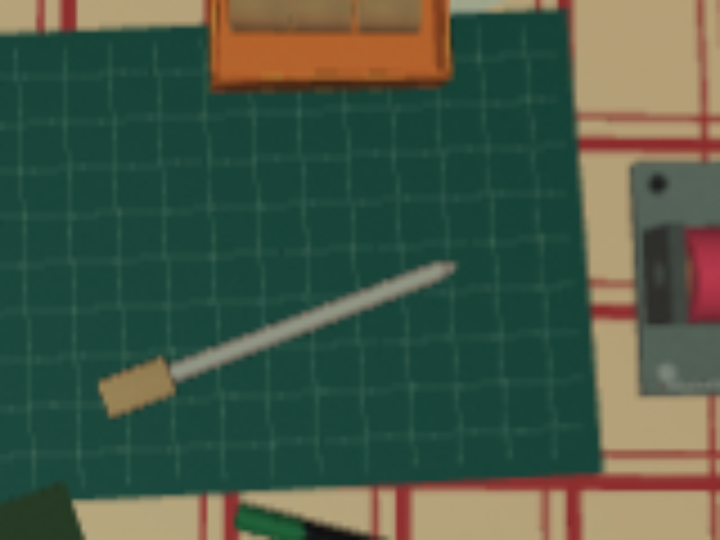

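Emit:
move_arm(
  deltas=[
    [[0,0,0],[0,0.8,0],-0.3],
    [[0,0,0],[0,0.8,0],-0.3],
  ],
)

```text
time: 47.58
tool_pos: [0.5065, -0.2288, 0.182]
tcp_rot: [-2.19, -2.245, 0.001]
wrist_force: [-0.3, -0.6, -0.1]
width: 0.646
```

Emit:
move_arm(
  deltas=[
    [[0,0,0],[0,0.8,0],-0.3],
    [[0,0,0],[0,0.8,0],-0.3],
  ],
)

```text
time: 47.82
tool_pos: [0.5069, -0.1493, 0.183]
tcp_rot: [-2.191, -2.248, 0.001]
wrist_force: [-0.1, 0.2, 0.1]
width: 0.649
```

Emit:
move_arm(
  deltas=[
    [[0,0,0.11],[-0.3,0.8,0],-0.3],
    [[0,0,0.11],[-0.3,0.8,0],-0.3],
  ],
)

```text
time: 48.08
tool_pos: [0.4764, -0.0704, 0.1833]
tcp_rot: [-1.989, -2.43, 0.002]
wrist_force: [0.4, -1.0, 0.1]
width: 0.65
```

Emit:
move_arm(
  deltas=[
    [[0,0,0.11],[-0.4,0.7,0],-0.3],
    [[0,0,0.11],[-0.4,0.7,0],-0.3],
    [[0,0,0.11],[-0.4,0.7,0],-0.3],
    [[0,0,0.11],[-0.4,0.7,0],-0.3],
    [[0,0,0.11],[-0.4,0.7,0],-0.3],
  ],
)

```text
time: 48.7
tool_pos: [0.4388, -0.0034, 0.1844]
tcp_rot: [1.779, 2.589, -0.001]
wrist_force: [-0.0, -0.3, 0.6]
width: 0.647
```

```bash
python3 - <<'E'
from h import *
s=status.read_state(); print(s['tool_pos'],s['tcp_rot'])
from scipy.spatial.transform import Rotation as Ro
print('jaw',Ro.from_rotvec(s['tcp_rot']).as_matrix().round(4))
snap('wrist','w6.png'); p,X=pts('wrist'); z=X[...,2]
reg=(X[...,0]>.40)&(X[...,0]<.55)&(X[...,1]<.14)&(X[...,1]>-.12)
hsv=cv2.cvtColor(p,cv2.COLOR_RGB2HSV)
m=reg&(z>.019)&(z<.028)
n,l,st,_=cv2.connectedComponentsWithStats(m.astype(np.uint8))
for k in range(1,n):
    if st[k,4]>100: P=X[l==k];r=cv2.minAreaRect(P[:,:2].astype(np.float32));print('g',st[k],np.round(r[0],4),np.round(r[1],4),r[2],np.median(P[:,2]))
m=reg&(z>.006)&(z<.0185)&(hsv[...,1]<90)
P=X[m]; print(m.sum(),P.min(0),P.max(0)); l=cv2.fitLine(P[:,:2].astype(np.float32),cv2.DIST_HUBER,0,.001,.001).ravel(); print('rod',l,np.degrees(np.arctan2(l[0],-l[1])))
E
```

```text
[ 0.43875667 -0.00340728  0.18443411] [ 1.77927609e+00  2.58885118e+00 -5.59449476e-04]
jaw [[-3.584e-01  9.336e-01  0.000e+00]
 [ 9.336e-01  3.584e-01 -4.000e-04]
 [-4.000e-04 -1.000e-04 -1.000e+00]]
g [ 304   57   26   49 1215] [0.4355 0.102 ] [0.0242 0.0436] 21.251663208007812 0.02424061783124075
1868 [ 0.41750843 -0.0991368   0.0060677 ] [0.51669508 0.11518919 0.01848629]
rod [ 0.37231466 -0.92810655  0.47449836  0.00161207] 21.85844
```

View pics/w6.png

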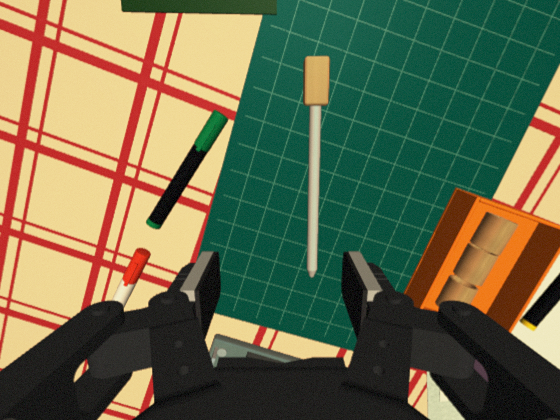

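Emit:
move_arm(
  deltas=[
    [[0,0,0],[-0.033,0.9,-0.6],-0.3],
    [[0,0,0],[-0.033,0.9,-0.6],-0.3],
    [[0,0,0],[-0.033,0.9,-0.6],-0.3],
  ],
  grip_force=60,
)

```text
time: 49.12
tool_pos: [0.4329, 0.0885, 0.122]
tcp_rot: [-1.772, -2.589, 0.005]
wrist_force: [-0.7, -0.5, -0.2]
width: 0.649
```

Emit:
move_arm(
  deltas=[
    [[0,0,0],[0,0.154,-0.5],-0.3],
    [[0,0,0],[0,0.154,-0.9],-0.3],
    [[0,0,0],[0,0.154,-0.9],-0.3],
    [[0,0,0],[0,0.154,-0.9],-0.3],
    [[0,0,0],[0,0.154,-0.9],-0.3],
  ],
)

```text
time: 49.75
tool_pos: [0.4372, 0.1029, 0.0368]
tcp_rot: [1.776, 2.587, 0.005]
wrist_force: [1.2, -0.2, 0.8]
width: 0.654
```

```bash
python3 - <<'E'
from h import *
s=status.read_state(); print(s['tool_pos'],s['tcp_rot'])
for c in('wrist','scene'):
    snap(c); p,X=pts(c); z=X[...,2]
    hsv=cv2.cvtColor(p,cv2.COLOR_RGB2HSV)
    reg=(X[...,0]>.40)&(X[...,0]<.47)&(X[...,1]<.14)&(X[...,1]>.06)
    m=reg&(z>.019)&(z<.028)&(hsv[...,0]<25)&(hsv[...,1]>60)
    P=X[m]; print(c,m.sum())
    if m.sum()>50: r=cv2.minAreaRect(P[:,:2].astype(np.float32));print('g',np.round(r[0],4),np.round(r[1],4),r[2],np.median(P[:,2]))
E
```

```text
[0.43724978 0.10292733 0.03684727] [1.77649521 2.58716365 0.00470176]
wrist 2620
g [0.4353 0.103 ] [0.0238 0.0446] 21.916255950927734 0.02428320377169641
scene 104
g [0.4359 0.0993] [0.0241 0.0461] 20.821489334106445 0.025404954379151152
```

Emit:
move_arm(
  deltas=[
    [[0,0,0.005],[0,0.01,-0.4],-0.3],
    [[0,0,0.005],[0,0.01,-0.7],-0.3],
    [[0,0,0.005],[0,0.01,-0.75],-0.3],
    [[0,0,0.005],[0,0.01,-0.75],-0.3],
    [[0,0,0.005],[0,0.01,-0.75],-0.3],
  ],
)

```text
time: 50.48
tool_pos: [0.4365, 0.1043, -0.039]
tcp_rot: [1.766, 2.596, 0.003]
wrist_force: [1.0, -0.2, 1.2]
width: 0.651
```

Emit:
move_arm(
  deltas=[
    [[0,0,0],[0,0,0],0.3],
    [[0,0,0],[0,0,0],1],
    [[0,0,0],[0,0,0],1],
    [[0,0,0],[0,0,0],1],
    [[0,0,0],[0,0,0],1],
  ],
)

```text
time: 51.1
tool_pos: [0.4365, 0.1043, -0.0386]
tcp_rot: [1.766, 2.596, 0.003]
wrist_force: [-1.3, 0.2, 10.0]
width: 0.267
```

Emit:
move_arm(
  deltas=[
    [[0,0,0],[0,0,0.3],1],
    [[0,0,0],[0,0,0.6],1],
    [[-0.011,0,-0.11],[0.3,-0.4,0.6],1],
    [[-0.022,0,-0.223],[0.65,-0.6,0.6],1],
    [[-0.022,0,-0.223],[0.65,-0.6,0.6],1],
    [[-0.022,0,-0.223],[0.65,-0.6,0.6],1],
    [[-0.022,0,-0.223],[0.65,-0.6,0.6],1],
    [[-0.022,0,-0.223],[0.65,-0.6,0.6],1],
  ],
)

```text
time: 52.1
tool_pos: [0.4988, 0.0444, 0.0193]
tcp_rot: [2.178, 2.237, -0.045]
wrist_force: [-0.2, 0.5, -1.0]
width: 0.271
```

```bash
cat >> h.py <<'E'
def rod(zlo=.03,ylo=-.22):
    from scipy.spatial.transform import Rotation as Ro
    s=status.read_state(); M=Ro.from_rotvec(s['tcp_rot']).as_matrix(); T=s['tool_pos']; print('tool',T.round(4),'jaw',np.degrees(np.arctan2(M[1,1],M[0,1])).round(2),'z',M[:,2].round(4),'w',round(s['width'],3),'F',s['wrist_force'].round(1),'t',s['time'])
    for c in('wrist','top','scene'):
        snap(c); p,X=pts(c); z=X[...,2]; C=-np.load(c+'.npz')['R'].T@np.load(c+'.npz')['t']
        hsv=cv2.cvtColor(p,cv2.COLOR_RGB2HSV)
        m=(hsv[...,1]<75)&(p.max(-1)>55)&(z>zlo)&(z<.13)&(abs(X[...,0]-.505)<.03)&(X[...,1]<T[1]-.03)&(X[...,1]>ylo)
        if m.sum()<30: print(c,'few',m.sum()); continue
        P=X[m]; y=P[:,1]
        # surface toward camera -> axis: shift 6 mm away from the camera, perpendicular to rod
        v=P-C; v[:,1]=0; v/=np.linalg.norm(v,axis=1)[:,None]
        out=[]; Y=[]
        for a in np.arange(y.min(),y.max(),.01):
            k=(y>=a)&(y<a+.01)
            if k.sum()<4: continue
            q=P[k]; vv=v[k].mean(0)
            out.append(np.r_[np.median(q,0)+.0055*vv]); 
        out=np.array(out); 
        f=lambda i:np.polyfit(out[:,1],out[:,i],1)
        fx,fz=f(0),f(2); print(c,m.sum(),'ytip',y.min().round(4),'x slope',fx[0].round(4),'z slope',fz[0].round(4),'at y=-.18:',np.polyval(fx,-.18).round(4),np.polyval(fz,-.18).round(4),'at -.05',np.polyval(fx,-.05).round(4),np.polyval(fz,-.05).round(4), 'res',np.std(out[:,0]-np.polyval(fx,out[:,1])).round(4),np.std(out[:,2]-np.polyval(fz,out[:,1])).round(4))
E
python3 - <<'E'
from h import *
rod()
p=np.load('wrist.npz')['p']; q=np.load('scene.npz')['p']
cv2.imwrite('pics/w7.png',np.hstack([p[:,60:460],cv2.resize(q[150:290,60:190],(390,420))])[:,:,::-1])
E
```

```text
tool [0.4988 0.0444 0.0193] jaw 1.52 z [-0.0067 -0.0338 -0.9994] w 0.271 F [-0.2  0.5 -1. ] t 52.1
wrist 334 ytip 0.006 x slope 23.0722 z slope 3.2252 at y=-.18: -3.9028 -0.5456 at -.05 -0.9034 -0.1263 res 0.0 0.0
top 212 ytip -0.2198 x slope -0.0664 z slope 0.0287 at y=-.18: 0.5075 0.0682 at -.05 0.4989 0.0719 res 0.0012 0.0011
scene 367 ytip -0.1731 x slope -0.0256 z slope -0.0043 at y=-.18: 0.5036 0.0726 at -.05 0.5003 0.072 res 0.0005 0.0006h.py:47: RankWarning: Polyfit may be poorly conditioned
  f=lambda i:np.polyfit(out[:,1],out[:,i],1)
h.py:47: RankWarning: Polyfit may be poorly conditioned
  f=lambda i:np.polyfit(out[:,1],out[:,i],1)
```

View pics/w7.png

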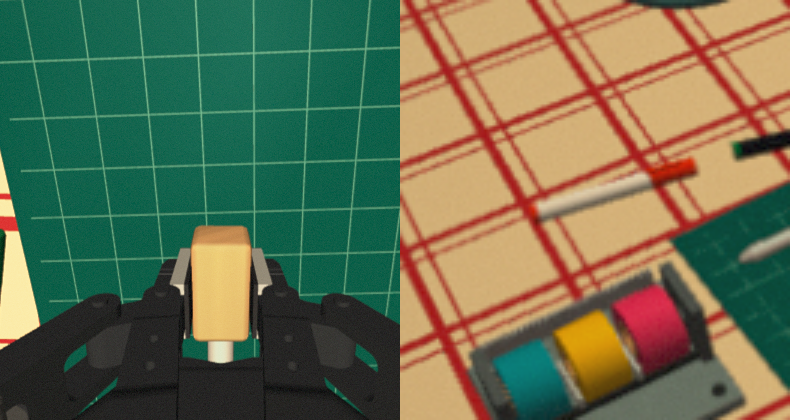

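```bash
python3 - <<'E'
from h import *
for c in('scene','top'):
    p,X=pts(c); z=X[...,2]; hsv=cv2.cvtColor(p,cv2.COLOR_RGB2HSV)
    for nm,a,b in(('L',-.232,-.212),('R',-.388,-.367)):
        m=(z>.0675)&(z<.081)&(X[...,1]>a)&(X[...,1]<b)&(abs(X[...,0]-.51)<.045)&(hsv[...,1]<100)
        P=X[m]; r=cv2.minAreaRect(P[:,:2].astype(np.float32)); print(c,nm,m.sum(),np.round(r[0],4),np.round(r[1],4),round(r[2],1),np.median(P[:,2]).round(4))
    for nm,(h0,h1) in dict(c=(165,180),a=(15,30),b=(80,100)).items():
        m=(abs(X[...,0]-.51)<.05)&(abs(X[...,1]+.3)<.09)&(hsv[...,0]>=h0)&(hsv[...,0]<=h1)&(hsv[...,1]>150)&(z>.03)&(z<.09)
        P=X[m]; 
        # fit circle in xz radius free
        A=np.c_[2*P[:,0],2*P[:,2],np.ones(len(P))]; s=np.linalg.lstsq(A,(P[:,[0,2]]**2).sum(1),rcond=None)[0]
        from scipy.optimize import least_squares
        s2=least_squares(lambda q:np.hypot(P[:,0]-q[0],P[:,2]-q[1])-.03,[.51,.046],loss='soft_l1',f_scale=.001).x
        print(c,nm,m.sum(),'centre x,z',s2.round(4),'y',P[:,1].mean().round(4))
E
```

```text
scene L 108 [ 0.5079 -0.2251] [0.0619 0.0113] 1.4 0.0752
scene R 105 [ 0.5115 -0.3766] [0.0144 0.0597] 89.3 0.0757
scene c 435 centre x,z [0.507 0.046] y -0.2561
scene a 490 centre x,z [0.5074 0.047 ] y -0.3045
scene b 441 centre x,z [0.5092 0.0465] y -0.3529
top L 91 [ 0.5083 -0.2224] [0.0115 0.0575] 88.1 0.0748
top R 107 [ 0.5109 -0.3769] [0.0605 0.0128] 0.8 0.0742
top c 274 centre x,z [0.5082 0.0451] y -0.251
top a 317 centre x,z [0.509  0.0448] y -0.2976
top b 288 centre x,z [0.5098 0.045 ] y -0.3466
```

Emit:
move_arm(
  deltas=[
    [[0,0,0],[0.023,0,-0.21],1],
    [[0,0,0],[0.023,0,-0.21],1],
    [[0,0,0],[0.03,-0.3,-0.21],1],
    [[0,0,0],[0.03,-0.3,-0.21],1],
    [[0,0,0],[0.03,-0.3,-0.21],1],
    [[0,0,0],[0.03,-0.3,-0.21],1],
    [[0,0,0],[0.03,-0.3,-0.21],1],
  ],
)

```text
time: 53.12
tool_pos: [0.5028, 0.0145, -0.0014]
tcp_rot: [2.178, 2.236, -0.044]
wrist_force: [0.5, 0.3, -1.9]
width: 0.265
```

```bash
python3 -W ignore -c "
from h import *
rod(.03,-.213)
q=np.load('top.npz')['p']; p=np.load('scene.npz')['p']; cv2.imwrite('pics/w8.png',np.hstack([cv2.resize(q[200:275,330:410],(400,375)),cv2.resize(p[225:300,105:185],(400,375))])[:,:,::-1])"
```

```text
tool [ 0.5028  0.0145 -0.0014] jaw 1.5 z [-0.0059 -0.0338 -0.9994] w 0.265 F [ 0.5  0.3 -1.9] t 53.125
wrist 338 ytip -0.0244 x slope -13.2235 z slope -1.2924 at y=-.18: 2.6324 0.2573 at -.05 0.9133 0.0893 res 0.0 0.0
top 153 ytip -0.2013 x slope -0.0286 z slope 0.0148 at y=-.18: 0.5076 0.0494 at -.05 0.5039 0.0513 res 0.0007 0.0007
scene 365 ytip -0.2027 x slope -0.0263 z slope 0.0053 at y=-.18: 0.5063 0.0508 at -.05 0.5029 0.0515 res 0.0006 0.0006h.py:47: RankWarning: Polyfit may be poorly conditioned
  f=lambda i:np.polyfit(out[:,1],out[:,i],1)
h.py:47: RankWarning: Polyfit may be poorly conditioned
  f=lambda i:np.polyfit(out[:,1],out[:,i],1)
```

View pics/w8.png

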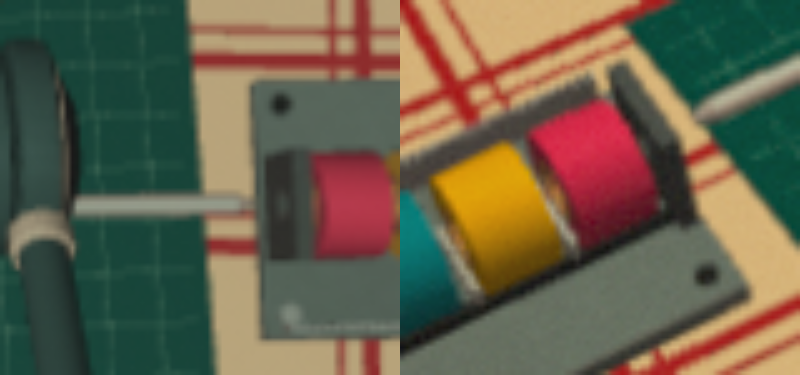

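Emit:
move_arm(
  deltas=[
    [[0,0,0],[0.003,-0.12,0],1],
    [[0,0,0],[0.006,-0.24,0],1],
    [[0,0,0],[0.009,-0.36,0],1],
    [[0,0,0],[0.012,-0.48,0],1],
    [[0,0,0],[0.015,-0.6,0],1],
    [[0,0,0],[0.015,-0.6,0],1],
  ],
)

```text
time: 54.02
tool_pos: [0.5044, -0.047, -0.0015]
tcp_rot: [2.181, 2.234, -0.044]
wrist_force: [-0.2, 0.0, -1.3]
width: 0.268
```

```bash
python3 -W ignore -c "
from h import *
rod(.03,-.213)"
```

```text
tool [ 0.5044 -0.047  -0.0015] jaw 1.37 z [-0.0059 -0.0338 -0.9994] w 0.268 F [-0.2  0.  -1.3] t 54.025
wrist 331 ytip -0.0856 x slope -3.1329 z slope -0.3042 at y=-.18: 0.8168 0.0793 at -.05 0.4095 0.0398 res 0.0 0.0
top 42 ytip -0.2129 x slope -0.1424 z slope -0.0363 at y=-.18: 0.5041 0.0486 at -.05 0.4856 0.0439 res 0.0007 0.0004
scene 275 ytip -0.2127 x slope -0.0255 z slope 0.0007 at y=-.18: 0.5065 0.0509 at -.05 0.5032 0.051 res 0.0008 0.0006h.py:47: RankWarning: Polyfit may be poorly conditioned
  f=lambda i:np.polyfit(out[:,1],out[:,i],1)
h.py:47: RankWarning: Polyfit may be poorly conditioned
  f=lambda i:np.polyfit(out[:,1],out[:,i],1)
```

Emit:
move_arm(
  deltas=[
    [[0,0,0],[0.004,-0.15,0],1],
    [[0,0,0],[0.008,-0.3,0],1],
    [[0,0,0],[0.011,-0.45,0],1],
    [[0,0,0],[0.015,-0.6,0],1],
    [[0,0,0],[0.019,-0.75,0],1],
    [[0,0,0],[0.022,-0.9,0],1],
    [[0,0,0],[0.022,-0.9,0],1],
  ],
)

```text
time: 55.05
tool_pos: [0.5067, -0.1372, -0.0014]
tcp_rot: [2.181, 2.234, -0.044]
wrist_force: [0.1, 0.2, -0.3]
width: 0.267
```

Emit:
move_arm(
  deltas=[
    [[0,0,0],[0.003,-0.1,0],1],
    [[0,0,0],[0.005,-0.2,0],1],
    [[0,0,0],[0.008,-0.3,0],1],
    [[0,0,0],[0.01,-0.4,0],1],
    [[0,0,0],[0.012,-0.5,0],1],
    [[0,0,0],[0.012,-0.5,0],1],
  ],
)

```text
time: 55.8
tool_pos: [0.5078, -0.1868, -0.0014]
tcp_rot: [2.18, 2.234, -0.044]
wrist_force: [-0.7, -0.3, -0.3]
width: 0.269
```

```bash
python3 -W ignore -c "
from h import *
snap('top');snap('scene'); q=np.load('top.npz')['p']; p=np.load('scene.npz')['p']; cv2.imwrite('pics/w9.png',np.hstack([cv2.resize(q[205:275,370:455],(400,330)),cv2.resize(p[220:320,65:185],(400,333))[:330]])[:,:,::-1])"
```

```text
(no output)
```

View pics/w9.png

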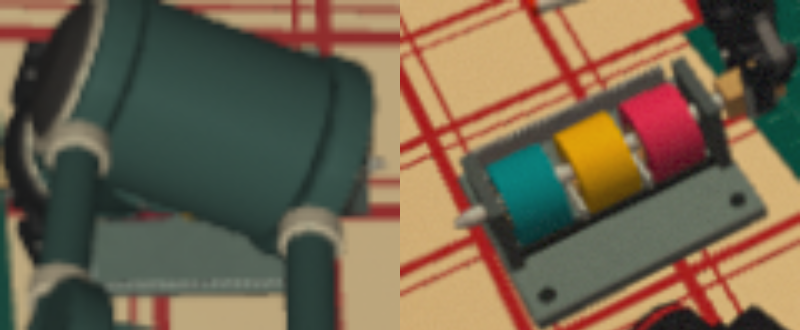

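Emit:
move_arm(
  deltas=[
    [[0,0,0],[0,-0.02,0],1],
    [[0,0,0],[0.001,-0.04,0],1],
    [[0,0,0],[0.001,-0.06,0],1],
    [[0,0,0],[0.002,-0.08,0],1],
    [[0,0,0],[0.002,-0.08,0],1],
  ],
)

```text
time: 56.52
tool_pos: [0.5079, -0.1941, -0.0015]
tcp_rot: [2.179, 2.235, -0.044]
wrist_force: [0.0, -0.2, 0.1]
width: 0.271
```

Emit:
move_arm(
  deltas=[
    [[0,0,0],[0,-0.02,0],1],
    [[0,0,0],[0,-0.02,0],1],
  ],
)

```text
time: 56.78
tool_pos: [0.5078, -0.1958, -0.0016]
tcp_rot: [2.18, 2.236, -0.044]
wrist_force: [0.3, 1.9, -0.7]
width: 0.269
```

Emit:
move_arm(
  deltas=[
    [[0,0,0],[0,-0.02,0],1],
    [[0,0,0],[0,-0.02,0],1],
  ],
)

```text
time: 57.02
tool_pos: [0.5078, -0.1957, -0.0016]
tcp_rot: [2.182, 2.237, -0.041]
wrist_force: [0.0, 9.0, 2.3]
width: 0.267
```

Emit:
move_arm(
  deltas=[
    [[0,0,0],[0,0,0],0],
    [[0,0,0],[0,0,0],-0.3],
    [[0,0,0],[0,0,0],-0.3],
    [[0,0,0],[0,0,0],-0.3],
    [[0,0,0],[0,0,0.3],-0.3],
    [[0,0,0],[0,0,0.8],-0.3],
    [[0,0,0],[0,0,1],-0.3],
    [[0,0,0],[0,0,1],-0.3],
  ],
)

```text
time: 58.02
tool_pos: [0.5098, -0.1989, 0.1008]
tcp_rot: [2.176, 2.232, -0.042]
wrist_force: [1.0, 0.2, 0.0]
width: 0.652
```

Emit:
move_arm(
  deltas=[
    [[0.022,0,0],[0,0.9,0.2],-0.3],
    [[0.022,0,0],[0,0.9,0.2],-0.3],
    [[0.022,0,0],[0,0.9,0.2],-0.3],
  ],
)

```text
time: 58.4
tool_pos: [0.507, -0.1064, 0.1172]
tcp_rot: [-2.185, -2.248, 0.007]
wrist_force: [0.6, -0.1, -0.3]
width: 0.649
```

```bash
cat >> h.py <<'E'
def grip():
    for c in('scene','top'):
        snap(c); p,X=pts(c); z=X[...,2]; hsv=cv2.cvtColor(p,cv2.COLOR_RGB2HSV)
        m=(z>.035)&(z<.07)&(abs(X[...,0]-.507)<.03)&(X[...,1]>-.225)&(X[...,1]<-.12)&(hsv[...,1]>60)&(hsv[...,0]>8)&(hsv[...,0]<25)
        P=X[m]; print(c,m.sum(),np.percentile(P,[1,50,99],axis=0).round(4) if m.sum() else '')
        m=(hsv[...,1]<75)&(p.max(-1)>75)&(z>.035)&(z<.065)&(abs(X[...,0]-.515)<.02)&(X[...,1]<-.383)&(X[...,1]>-.45)
        P=X[m]; print('tip',m.sum(),np.percentile(P,[1,50,99],axis=0).round(4) if m.sum() else '')
E
python3 -c "
from h import *
grip()"
```

```text
scene 221 [[ 0.4945 -0.2196  0.0424]
 [ 0.5158 -0.1957  0.0579]
 [ 0.5361 -0.1752  0.0653]]
tip 53 [[ 0.5056 -0.4109  0.0495]
 [ 0.514  -0.3964  0.054 ]
 [ 0.5191 -0.3834  0.0569]]
top 0 
tip 18 [[ 0.5065 -0.4069  0.0489]
 [ 0.512  -0.3979  0.0531]
 [ 0.5151 -0.3912  0.0563]]
```

Emit:
move_arm(
  deltas=[
    [[0,0,0.511],[-0.3,0.87,0],1],
    [[0,0,0.511],[-0.3,0.87,0],1],
    [[0,0,0.511],[-0.3,0.87,0],1],
    [[0,0,0.511],[-0.3,0.87,0],1],
    [[0,0,0.511],[-0.3,0.87,0],1],
  ],
)

```text
time: 59.12
tool_pos: [0.4774, -0.022, 0.1174]
tcp_rot: [-1.135, -2.925, 0.01]
wrist_force: [0.0, -0.4, 0.3]
width: 0.0
```

Emit:
move_arm(
  deltas=[
    [[0,0,0.511],[-0.3,0.87,0],1],
    [[0,0,0.511],[-0.3,0.87,0],1],
    [[0,0,0.511],[-0.3,0.87,0],1],
    [[0,0,0.511],[-0.3,0.87,0],1],
    [[0,0,0.511],[-0.3,0.87,0],1],
  ],
)

```text
time: 59.75
tool_pos: [0.4476, 0.065, 0.1174]
tcp_rot: [0.098, -3.138, 0.01]
wrist_force: [0.2, 0.8, -0.8]
width: 0.002
```

Emit:
move_arm(
  deltas=[
    [[0,0,0],[-0.31,0.87,0],1],
    [[0,0,0],[-0.31,0.87,0],1],
    [[0,0,0],[-0.31,0.87,0],1],
  ],
)

```text
time: 60.12
tool_pos: [0.4163, 0.1532, 0.1175]
tcp_rot: [0.098, -3.138, 0.01]
wrist_force: [0.7, -0.2, 1.1]
width: 0.0
```

Emit:
move_arm(
  deltas=[
    [[0,0,0],[-0.31,0.87,0],1],
    [[0,0,0],[-0.31,0.87,0],1],
    [[0,0,0],[-0.31,0.87,0],1],
  ],
)

```text
time: 60.5
tool_pos: [0.3861, 0.2399, 0.1179]
tcp_rot: [0.097, -3.139, 0.011]
wrist_force: [0.6, -0.7, -0.1]
width: 0.005
```

Emit:
move_arm(
  deltas=[
    [[0,0,0],[-0.31,0.87,0],1],
    [[0,0,0],[-0.31,0.87,0],1],
    [[0,0,0],[-0.31,0.87,0],1],
    [[0,0,0],[-0.31,0.87,0],1],
    [[0,0,0],[-0.31,0.87,0],1],
  ],
)

```text
time: 61.12
tool_pos: [0.3555, 0.3255, 0.1182]
tcp_rot: [0.092, -3.139, 0.011]
wrist_force: [0.1, 0.3, -0.4]
width: -0.001
```

```bash
cat >> h.py <<'E'
def drawer():
    from scipy.spatial.transform import Rotation as Ro
    s=status.read_state(); M=Ro.from_rotvec(s['tcp_rot']).as_matrix(); print(s['tool_pos'].round(4),'jaw',np.degrees(np.arctan2(M[1,1],M[0,1])),M[:,2].round(3),s['q'].round(2))
    for c in('top','scene'):
        snap(c); p,X=pts(c); z=X[...,2]; hsv=cv2.cvtColor(p,cv2.COLOR_RGB2HSV)
        m=(z>.066)&(z<.08)&(X[...,0]>.36)&(X[...,0]<.575)&(abs(X[...,1]-.335)<.1)&(hsv[...,1]<90)&(p.max(-1)>90)
        P=X[m]
        if m.sum()>10: r=cv2.minAreaRect(P[:,:2].astype(np.float32));print(c,m.sum(),np.round(r[0],4),np.round(r[1],4),r[2],np.median(P,0).round(4))
        else: print(c,m.sum())
E
python3 -c "
from h import *
drawer()"
```

```text
[0.3555 0.3255 0.1182] jaw 93.35721477292489 [-0.001 -0.007 -1.   ] [ 0.69 -0.04  2.08 -0.01  1.1  -0.93]
top 87 [0.3902 0.3169] [0.0078 0.143 ] 3.227281093597412 [0.3902 0.2822 0.0757]
scene 144 [0.4318 0.2883] [0.1232 0.2504] 47.58845901489258 [0.3898 0.2932 0.0737]
```

Emit:
move_arm(
  deltas=[
    [[0,0,0],[0,0.04,-0.6],1],
    [[0,0,0],[0,0.04,-0.6],1],
    [[0,0,0],[0,0.04,-0.6],1],
  ],
)

```text
time: 61.6
tool_pos: [0.3554, 0.331, 0.0593]
tcp_rot: [0.094, -3.14, 0.009]
wrist_force: [0.5, 1.1, 0.4]
width: 0.003
```

Emit:
move_arm(
  deltas=[
    [[0,0,0],[0,0,-0.57],1],
    [[0,0,0],[0,0,-0.57],1],
    [[0,0,0],[0,0,-0.57],1],
    [[0,0,0],[0,0,-0.57],1],
  ],
)

```text
time: 62.1
tool_pos: [0.357, 0.3327, 0.0042]
tcp_rot: [-0.095, 3.137, -0.004]
wrist_force: [-0.0, -0.6, -0.2]
width: -0.0
```

Emit:
move_arm(
  deltas=[
    [[0,0,0],[0.1,0.006,0],1],
    [[0,0,0],[0.2,0.012,0],1],
    [[0,0,0],[0.3,0.018,0],1],
    [[0,0,0],[0.45,0.026,0],1],
    [[0,0,0],[0.6,0.035,0],1],
    [[0,0,0],[0.75,0.044,0],1],
    [[0,0,0],[0.9,0.053,0],1],
  ],
)

```text
time: 62.98
tool_pos: [0.446, 0.3362, 0.0013]
tcp_rot: [0.094, -3.139, 0.01]
wrist_force: [-1.3, -0.2, 1.0]
width: -0.002
```

Emit:
move_arm(
  deltas=[
    [[0,0,0],[0.15,0.009,0],1],
    [[0,0,0],[0.3,0.018,0],1],
    [[0,0,0],[0.45,0.026,0],1],
    [[0,0,0],[0.6,0.035,0],1],
    [[0,0,0],[0.65,0.038,0],1],
    [[0,0,0],[0.7,0.041,0],1],
  ],
)

```text
time: 63.72
tool_pos: [0.5152, 0.3406, 0.0015]
tcp_rot: [0.095, -3.139, 0.009]
wrist_force: [-1.2, -0.1, 1.0]
width: -0.001
```

```bash
python3 -c "
from h import *
drawer()"
```

```text
[0.5152 0.3406 0.0015] jaw 93.4507601583044 [-0.001 -0.006 -1.   ] [ 0.55  0.34  1.89 -0.01  0.92 -1.08]
top 42 [0.532  0.2823] [0.008  0.0609] 4.53533935546875 [0.5332 0.2699 0.0755]
scene 156 [0.5288 0.3366] [0.0156 0.1792] 3.0507020950317383 [0.5324 0.3005 0.0742]
```

Emit:
move_arm(
  deltas=[
    [[0,0,0],[0.04,0.002,0],1],
    [[0,0,0],[0.08,0.005,0],1],
    [[0,0,0],[0.12,0.007,0],1],
  ],
)

```text
time: 64.2
tool_pos: [0.5269, 0.3411, 0.0014]
tcp_rot: [0.095, -3.139, 0.01]
wrist_force: [-1.1, 0.6, -1.3]
width: -0.0
```

Emit:
move_arm(
  deltas=[
    [[0,0,0],[0.03,0.002,0],1],
    [[0,0,0],[0.06,0.004,0],1],
    [[0,0,0],[0.08,0.005,0],1],
  ],
)

```text
time: 64.58
tool_pos: [0.53, 0.3412, 0.0014]
tcp_rot: [0.093, -3.13, 0.012]
wrist_force: [-16.8, -1.4, 12.0]
width: 0.002
```

Emit:
move_arm(
  deltas=[
    [[0,0,0],[0.02,0.001,0],1],
    [[0,0,0],[0.03,0.002,0],1],
  ],
)

```text
time: 64.82
tool_pos: [0.537, 0.3417, 0.0014]
tcp_rot: [0.095, -3.138, 0.01]
wrist_force: [-2.9, -1.4, 1.3]
width: 0.004
```

Emit:
move_arm(
  deltas=[
    [[0,0,0],[0.02,0.001,0],1],
    [[0,0,0],[0.02,0.001,0],1],
    [[0,0,0],[0.02,0.001,0],1],
  ],
)

```text
time: 65.2
tool_pos: [0.5406, 0.342, 0.0015]
tcp_rot: [-0.094, 3.14, -0.009]
wrist_force: [-0.3, -0.2, -0.2]
width: 0.002
```

```bash
python3 -c "
from h import *
drawer()"
```

```text
[0.5406 0.342  0.0015] jaw 93.44456679492278 [ 0.001 -0.006 -1.   ] [ 0.53  0.38  1.84 -0.01  0.93 -1.1 ]
top 41 [0.5585 0.2731] [0.008  0.0355] 1.404152274131775 [0.5578 0.2716 0.0765]
scene 7
```

Emit:
move_arm(
  deltas=[
    [[0,0,0],[0.02,0.001,0],1],
    [[0,0,0],[0.03,0.002,0],1],
    [[0,0,0],[0.04,0.002,0],1],
  ],
)

```text
time: 65.68
tool_pos: [0.5403, 0.3419, 0.0016]
tcp_rot: [0.094, -3.133, 0.011]
wrist_force: [-14.0, 0.2, 9.5]
width: 0.003
```

Emit:
move_arm(
  deltas=[
    [[0,0,0],[0.01,0,0],1],
    [[0,0,0],[0.02,0,0],1],
  ],
)

```text
time: 65.92
tool_pos: [0.5402, 0.3418, 0.0016]
tcp_rot: [0.093, -3.129, 0.012]
wrist_force: [-17.5, 0.2, 14.5]
width: 0.0
```

Emit:
move_arm(
  deltas=[
    [[0,0,0],[-0.3,-0.02,0],1],
    [[0,0,0],[-0.8,-0.05,0],1],
    [[0,0,0],[-1,-0.05,0.2],1],
    [[0,0,0],[-1,-0.05,0.8],1],
    [[0,0,0],[-1,-0.05,1],1],
    [[0,0,0],[-1,-0.05,1],1],
  ],
)

```text
time: 66.68
tool_pos: [0.4481, 0.3385, 0.1043]
tcp_rot: [-0.095, 3.135, -0.004]
wrist_force: [-0.6, 0.1, 0.3]
width: 0.0
```

Emit:
move_arm(
  deltas=[
    [[0,0,0],[-0.3,-1,0.8],1],
    [[0,0,0],[-0.3,-1,0.8],1],
    [[0,0,0],[-0.3,-1,0.8],1],
  ],
)

```text
time: 67.05
tool_pos: [0.4164, 0.2355, 0.1827]
tcp_rot: [-0.091, 3.138, -0.008]
wrist_force: [0.2, 0.6, 0.3]
width: 0.003
```

Emit:
move_arm(
  deltas=[
    [[0,0,0],[0,-0.8,0],1],
    [[0,0,0],[0,-0.8,0],1],
    [[0,0,0],[0,-0.8,0],1],
    [[0,0,0],[0,-0.8,0],1],
  ],
)

```text
time: 67.55
tool_pos: [0.4158, 0.1579, 0.1806]
tcp_rot: [0.095, -3.138, 0.009]
wrist_force: [-0.6, 0.5, -0.3]
width: -0.001
```

```bash
python3 - <<'E'
from h import *
drawer(); grip()
p,X=pts('top'); z=X[...,2]
def rect(n,m):
    P=X[m]; 
    if m.sum()<20: print(n,m.sum()); return
    r=cv2.minAreaRect(P[:,:2].astype(np.float32)); print(n,m.sum(),np.round(r[0],4),np.round(r[1],4),round(r[2],2))
R=lambda a,b,c,d:(X[...,0]>a)&(X[...,0]<b)&(X[...,1]>c)&(X[...,1]<d)
rect('unit+front',(z>.066)&(z<.095)&R(.36,.8,.24,.45))
rect('can',(z>.105)&(z<.125)&R(.7,.83,-.23,-.1))
print('cores',(R(.63,.73,-.085,.055)&(z>.025)&(z<.042)).sum())
hsv=cv2.cvtColor(p,cv2.COLOR_RGB2HSV)
for nm,(h0,h1) in dict(c=(165,180),a=(15,30),b=(80,100)).items():
    rect(nm,R(.46,.56,-.39,-.21)&(hsv[...,0]>=h0)&(hsv[...,0]<=h1)&(hsv[...,1]>150)&(z>.06)&(z<.09))
for v in range(205,240,2): print(v,X[v,172].round(4),X[v,200].round(4)) if abs(X[v,172][0]-.555)<.03 else 0
E
```

```text
[0.4158 0.1579 0.1806] jaw 93.45700636160183 [-0.002 -0.006 -1.   ] [ 0.31 -0.17  2.08 -0.01  1.24 -1.32]
top 113 [0.5546 0.3406] [0.0094 0.1711] 2.42625093460083 [0.5548 0.3061 0.0751]
scene 7
scene 214 [[ 0.494  -0.2188  0.041 ]
 [ 0.5152 -0.1951  0.0581]
 [ 0.5338 -0.1753  0.0654]]
tip 56 [[ 0.5047 -0.4108  0.0483]
 [ 0.5143 -0.396   0.0537]
 [ 0.5186 -0.3834  0.0571]]
top 171 [[ 0.4929 -0.2179  0.0436]
 [ 0.5068 -0.1931  0.0595]
 [ 0.5189 -0.173   0.0661]]
tip 18 [[ 0.5066 -0.4075  0.0489]
 [ 0.5119 -0.3985  0.0522]
 [ 0.5151 -0.3912  0.0569]]
unit+front 5075 [0.659  0.3464] [0.22   0.1763] 3.38
can 424 [ 0.7636 -0.1624] [0.0615 0.0607] 85.32
cores 450
c 254 [ 0.5072 -0.2516] [0.0522 0.0368] 3.79
a 274 [ 0.5081 -0.2999] [0.0511 0.0398] 3.26
b 260 [ 0.5084 -0.3493] [0.0498 0.0388] 0.05
209 [0.5823 0.3678 0.0854] [0.5834 0.2929 0.0843]
211 [0.5766 0.367  0.0879] [0.5774 0.2918 0.0896]
213 [0.5716 0.3674 0.0849] [0.5724 0.2922 0.0859]
215 [0.566  0.3669 0.0862] [0.5672 0.2923 0.0846]
217 [0.5608 0.3669 0.085 ] [0.5621 0.2926 0.0816]
219 [0.5632 0.3842 0.0102] [0.5577 0.2938 0.0727]
221 [0.5524 0.3721 0.0609] [0.5525 0.294  0.0706]
223 [0.5507 0.381  0.022 ] [0.5521 0.3027 0.0173]
225 [5.469e-01 3.858e-01 4.000e-04] [ 0.5483  0.3059 -0.0034]
227 [0.5407 0.3842 0.0059] [0.5419 0.3046 0.0037]
229 [0.5353 0.3848 0.0025] [0.5362 0.3044 0.0032]
231 [0.5294 0.3842 0.004 ] [ 0.5308  0.3049 -0.0007]
```

```bash
python3 -c "
from h import *
print(order.finish_job(), status.read_state()['time'])"
```

```text
the job is handed in; nothing more can be done
the job is handed in; nothing more can be done
```

The dispenser is refilled, the spindle is threaded and the drawer is shut. I handed the job in at about 68 s of the 210 s.

- **Cores:** all three went from the bays into the orange tray, and the camera image showed them lying there in a row.
- **Rolls:** pink is in bay 0, yellow in bay 1 and blue-green in bay 2. The last depth check put all three standing on their strips, near the bay centres.
- **Spindle:** it passes through both cheeks and all three rolls. The grip touched the cheek with about 9 N. Afterwards its shoulder measured y ≈ -0.218 m, matching the cheek's outer face, and the tip stuck out at y ≈ -0.411 m, as expected.
- **Drawer:** it went past the catch and then would not move under a 14–17 N push. Unit and front together measured 220 mm, against an expected 218 mm when shut.
- **Bystanders:** the can measured in the same place as at the start. I did not re-measure the camera, the marker cup or the purple look-alike; the arm was kept clear of them.

**What disagreed:**
- The fingertips sat about 46 mm higher than the reported TCP. The first grasp of a core closed on nothing because of this, and I corrected the heights from depth images.
- Each roll grasp showed 5–7 N of upward force, and the last roll pressed about 6 N as it was set down; neither did harm.
- The last checks (rolls, spindle, drawer) were by depth numbers only, because the picture allowance was used up.

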